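Nip a card stack in the bench press

ROBOT

A 7-joint arm with a two-finger parallel gripper is mounted at the origin on a cart in front of the work surface, level with it; the furniture and walls round the work are solid. World frame = base frame: x ahead of the robot, y to its left, z up, the work surface at z = 0. Lengths are in m, angles in rad, forces in N, time in s.
With the tool pointing down it reaches from about 0.4 to 0.85 m from the base axis. Payload 10.4 kg.
Tool frame: the origin (TCP) lies between the finger pads; the fingertips stand tcp_to_tips ahead of it and the grasp point (between the pads) lies 8 mm behind it (tcp_to_tips is the distance from the TCP to the fingertips, in m); z points along the fingers, y is the line along which they close (so a half turn about z gives the same grasp; the last joint's range is limited). The gripper opens to 85 mm and grips with 20 to 120 N. Pads are 22 mm wide; open, the fingers measure 114 mm over their backs; the gripper's body (76 mm by 85 mm) begins 54 mm behind the grasp point. The pads swing forward as they close: fully open they stand 13 mm farther back than shut.
Start: joints at [-1.204, 0.332, -0.065, 1.46, 0.022, 1.35, -0.088], TCP at [0.237, 0.578, 0.209] pointing down, gripper open.
Joint ranges: [-2.6, 2.6], [-0.5, 2.12], [-1.47, 1.34], [0.16, 2.42], [-1.27, 4.41], [0.06, 2.06], [-2.6, 2.6]. Speed limits (rad/s): [2.22, 2.22, 2.79, 2.79, 3.14, 3.14, 3.14].

INTERFACE

Orientations are given as a unit quaternion [x, y, z, w].
In Python, from workcell import * gives the robot as it stands.
- The arm moves only by the tool apply_moves, never from a script. Its argument "rows" is a list of rows, each an object of numbers: "x", "y", "z": the shift along the tool's x, y, z in mm; "ax", "ay", "az": the turn, a rotation vector about the tool's x, y, z in degrees; "gripper": the closure, from 0 (fully open) to 1 (shut). A call has 1 to 5 rows; each row shifts and turns the commanded pose from where the row before left it, along the tool's axes as they then stand; what a row does not reach is not made up. A row lasts 1/12 s, in which the tool goes at most 41.7 mm and 7.16 degrees, less where a joint would pass 70% of its speed; a pose out of reach is approached as far as the arm can. A call with a gripper value outside its range is refused whole. The fingers move at their own pace and stop on an object; "newtons" is the grip in N (left out, the last holds). Time passes only in rows, so rows that do not move let the fingers close. It gives the time, the measured TCP pose, the force, the opening and the grip force at its end, in the units of the state.
- get_obs(): the state, without advancing time (a new reading comes with each control period).
- camera(name): name is "side" or "top" or "wrist"; returns a dict with "color" (400x640x3 uint8, red, green, blue), "fov_y" (degrees; the focal length in pixels is half the picture's height over the tangent of half this angle, whatever the lens; pixels are square), "cx", "cy" (the principal point, pixels), "rvec" (rotation vector, rad) and "tvec" (3), from world to camera coordinates, as OpenCV has them. Camera axes: x right, y down, z forward; pixel columns grow to the right and rows downward; lengths in m; the calibration is good to about 2 mm. A picture is of the moment at which its call begins. There is no depth.
- hand_in(): hands the job in; it is judged then, once.
The state is a dict: "clock": time; "joint_pos": joint angles; "joint_velocities": joint speeds; "tau": joint torques, N m; "position": TCP position; "ee_rot": TCP orientation; "ft_force": force on the tool from outside, world axes, zero at the start; "torque": the same for the moment, N m; "grip_width": opening from 0.0 (shut) to 1.0 (fully open); "grasp_force": force on a finger pad.
Only numpy, scipy, OpenCV 4.12 (cv2) and the standard library are available. Lean on these libraries where they do the work, as an engineer would, in place of code of your own. Each camera call takes 0.05 s, during which the arm holds its last target. There are 200 camera calls.

TASK

Nip the stack of grey card templates in the two-column press on the wooden baseboard: lay the stack flat and square on the cork pad of the pressing board, slide the loaded board in under the raised platen between the guides until it is fully home against the end stop, then pull the lever all the way down so that the platen clamps the stack, and leave it so. Leave the other tools on the bench where they lie.

Things in the scene. Friction and masses are not known exactly. Their poses are not given: they have to be found in the camera images.
- card_stack: The work: a neat stack of flat dark-grey card templates fixed together as one rigid block, 60 (x) x 100 (y) x 9 mm, 80 g. Origin: centre of its underside; z up. It lies flat on the bench.
- pressing_board: Pressing board: loose plywood board, 150 (x) x 120 (y) x 9 mm, 0.35 kg, lying on the press's baseboard in front of the press. Origin: centre of its underside, z up; its +x end leads into the press. The cork pad lies in its leading part, the batten stands across its rear.
- pad (a point): Centre of the cork pad inlaid level with the board's top (board frame x = +30, y = 0, z = 9 mm). The pad is 66 mm along the board's x and 106 mm along its y: the stack lies there with its 60 mm side along the board's x.
- batten (a point): Middle of the rear face of the wooden batten to slide the board by (board frame x = -55, y = 0, z = 16.5 mm). The batten is 15 mm wide (x = -55 to -40), 112 mm long (y) and stands 15 mm above the board's top; 20 mm of bare board lie behind it.
- press: The bench press, fixed: dark-green head beam on two steel columns over a wooden baseboard. Origin: at bench height, under the platen's centre; z up. The board slides in along +x; the mouth faces -x. Baseboard: top 15 mm up, x -305 to 75, y -106 to 106 mm. Columns 21 mm thick (feet 30) at x = 0, y = +-89. Head beam x -27 to 27, z 126 to 172 mm; the ram's end rises to z = 196 mm.
- mouth (a point): Middle of the guide mouth, on the baseboard's top (press frame x = -110, y = 0, z = 15 mm). Two steel rails, 8 mm high, guide the board: about 168 mm apart here, they close in to a channel 124 mm wide at x = -70 mm, which runs straight to the end stop.
- stop_face (a point): Middle of the foot of the steel end stop's face (press frame x = +45, y = 0, z = 15 mm); the stop is 9 mm high. With the board's leading edge against it the board is home: its origin then lies at x = -30, y = 0, z = 15 mm in the press's frame.
- platen: The sprung steel platen of the press, 90 (x) x 116 (y) x 16 mm, parallel to the press. Origin: centre of its underside, 39 mm above the bench with the lever fully up, which leaves 6 mm over work lying on the board. The lever lowers it by 10.4 mm per rad; once it rests on the work, its springs (2 N per mm, after some 6 N of preload) yield for the rest of the stroke.
- lever (a joint): The press's hand lever, on the -y side of the press: 0 rad = up (5 degrees from upright, leaning to the press's -x; platen raised), growing as the knob is pulled over to the -x and down, to 1.15 rad = fully down at its end stop (19 degrees above level). It stays where it is left (friction 0.4 N m, about 3 N at the knob).
- lever_knob (a point): Centre of the black ball knob, 32 mm across, at the end of the lever, 140 mm from the pivot; the rod below it is 11 mm thick. The ball does not turn on the rod: push it over from behind and above, or let it slip round in a light grip.
- lever_pivot (a point): Point on the lever's hinge axis in the plane of the knob; in the press's frame x = 0, y = -118 mm, z = 148 mm. The hinge axis is parallel to the press's y.
- rasp_block: Bystander: brown block, 49x80x26 mm, origin at the centre of its underside.
- wax_block: Bystander: reddish wax block on a dark pad, 44x52x28 mm, origin at the centre of its underside.
- tape_measure: Bystander: black tape measure, 32x70x57 mm, origin at the centre of its underside.
- strop: Bystander: long narrow leather strop, 44x270x9 mm, lying along the bench's front edge, origin at the centre of its underside.
- hole_gauge: Bystander: narrow wooden gauge with a row of holes, 26x105x9 mm, origin at the centre of its underside.
- block_brush: Bystander: wooden brush with dark bristles, 46x100x43 mm, origin at the centre of its underside.
Mind the look-alikes: they are no part of the job. Several things have the shape of the card_stack; the one meant has the colours described above.

How it is judged:
By the outcome, as a careful person would: the job done as asked, in the order asked, and still so for the second after the job is handed in, with the robot touching nothing.
It also fails if it takes over 72 s, if anything falls off the work surface, if the arm or the gripper's body presses on something with over 40 N, if the wrist force passes 120 N, or if a joint passes its speed limit or range.

## Working session

There is one attempt and no reset: what is moved stays moved. The work goes in short steps, Python scripts to look and compute and a tool call to move; the robot and the scene stay as the last step left them, time stands still between calls to the robot, and variables do not carry over. Pictures are saved under pics/ and viewed, at most 10 in all, crops included, and the job is handed in when it is done.

Besides the shell and the picture viewer there is one more tool, called after "Request:" by a JSON object that holds its "op" and its "data", one argument or row to a line. apply_moves: Moves the arm, as the interface text tells. Its arguments: {"type":"object","properties":{"rows":{"type":"array","items":{"type":"object","properties":{"x":{"type":"number"},"y":{"type":"number"},"z":{"type":"number"},"ax":{"type":"number"},"ay":{"type":"number"},"az":{"type":"number"},"gripper":{"type":"number"}}}},"newtons":{"type":"number"}},"required":["rows"]}

```bash
mkdir -p pics; ls; python3 - <<'E'
from workcell import *
import cv2
o=get_obs(); print({k:o[k] for k in o})
for n in ("top","side"):
    c=camera(n); cv2.imwrite(f"pics/{n}0.png",c["color"][:,:,::-1]); print(n,{k:c[k] for k in c if k!="color"})
E
```

```text
pics
{'clock': 0.0, 'joint_pos': array([-1.20360285,  0.33286329, -0.06467111,  1.46096691,  0.02158244,
        1.34989194, -0.08847953]), 'joint_velocities': array([ 0.00054598, -0.00110911,  0.00060936, -0.00058155,  0.00056787,
       -0.00108452, -0.00020936]), 'tau': array([ 1.54422094e-03, -6.25440931e+01,  5.05112554e-02, -3.91607165e+01,
        1.63423747e-02,  9.73346236e-03, -3.09873087e-05]), 'position': array([0.23735751, 0.57772507, 0.20830902]), 'ee_rot': array([ 1.93659864e-01,  9.81068470e-01, -7.09066171e-04, -1.09461856e-04]), 'ft_force': array([-0.24990331,  0.61837358, -0.6953795 ]), 'torque': array([-0.06101322, -0.02567844, -0.01678629]), 'grasp_force': 0.0, 'grip_width': 1.0002560832997927}
top {'fov_y': 44.63072142246063, 'cx': 323.2850771195635, 'cy': 192.67247885416316, 'rvec': array([ 1.85385741, -2.11542184,  0.47306771]), 'tvec': array([0.16910996, 0.53360273, 1.84516129])}
side {'fov_y': 48.63166251057194, 'cx': 319.06788928476334, 'cy': 197.0400693314644, 'rvec': array([ 0.09300936, -2.71418899,  1.48229513]), 'tvec': array([0.52856816, 0.14048666, 1.48381345])}
```

View pics/top0.png

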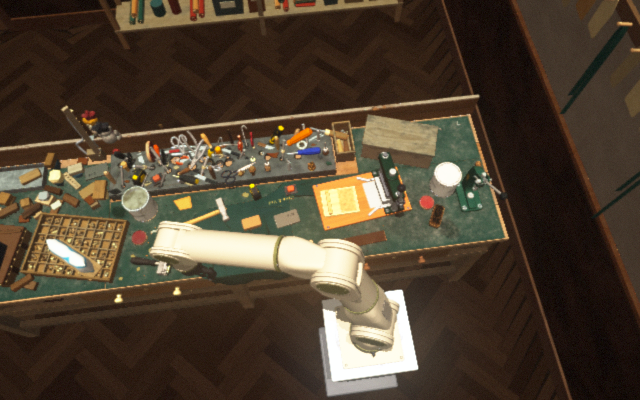

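View pics/side0.png

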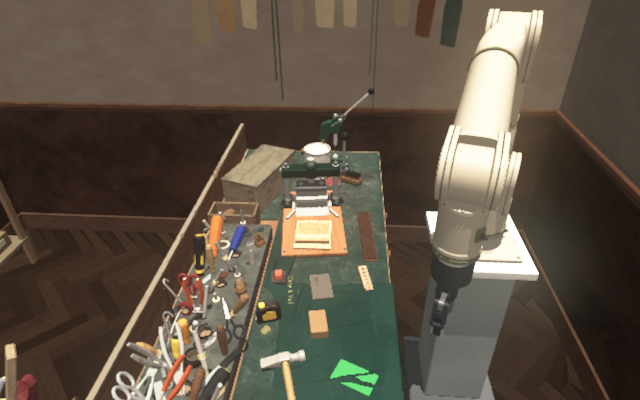

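The top view shows the grey card stack at about (287,217), the baseboard with board and batten at (345,200), and the press head at (393,180). In the side view the stack is at (320,287) and the board at (313,233). I'll enlarge the work area.

```bash
cat > h.py <<'E'
from workcell import *
import cv2, numpy as np
def K(c):
    f=c["color"].shape[0]/2/np.tan(np.radians(c["fov_y"]/2)); return np.array([[f,0,c["cx"]],[0,f,c["cy"]],[0,0,1]])
def plane(c,uv,z):
    R=cv2.Rodrigues(c["rvec"])[0]; C=-R.T@c["tvec"]
    uv=np.atleast_2d(uv).astype(float); d=np.c_[uv,np.ones(len(uv))]@np.linalg.inv(K(c)).T@R
    return C+d*((z-C[2])/d[:,2])[:,None]
def proj(c,P): return cv2.projectPoints(np.atleast_2d(P).astype(float),c["rvec"],c["tvec"],K(c),None)[0][:,0]
def tri(c1,u1,c2,u2):
    P=lambda c:K(c)@np.c_[cv2.Rodrigues(c["rvec"])[0],c["tvec"]]
    X=cv2.triangulatePoints(P(c1),P(c2),np.float64(u1).reshape(2,1),np.float64(u2).reshape(2,1)); return (X[:3]/X[3])[:,0]
def crop(c,x0,y0,x1,y1,s,fn): cv2.imwrite(fn,cv2.resize(c["color"][y0:y1,x0:x1,::-1],None,fx=s,fy=s,interpolation=cv2.INTER_CUBIC))
E
python3 - <<'E'
from h import *
import pickle
t=camera("top"); s=camera("side"); pickle.dump((t,s),open("c0.pkl","wb"))
a=cv2.resize(t["color"][140:265,240:440],None,fx=4,fy=4,interpolation=cv2.INTER_CUBIC)
cv2.imwrite("pics/topc.png",a[:,:,::-1])
crop(s,230,140,410,310,3.5,"pics/sidec.png")
for p in [(287,217),(340,202),(398,187)]: print(plane(t,p,0.02))
E
```

```text
[[0.50658232 0.25582591 0.02      ]]
[[0.54527095 0.02731201 0.02      ]]
[[ 0.58227292 -0.22905963  0.02      ]]
```

View pics/topc.png

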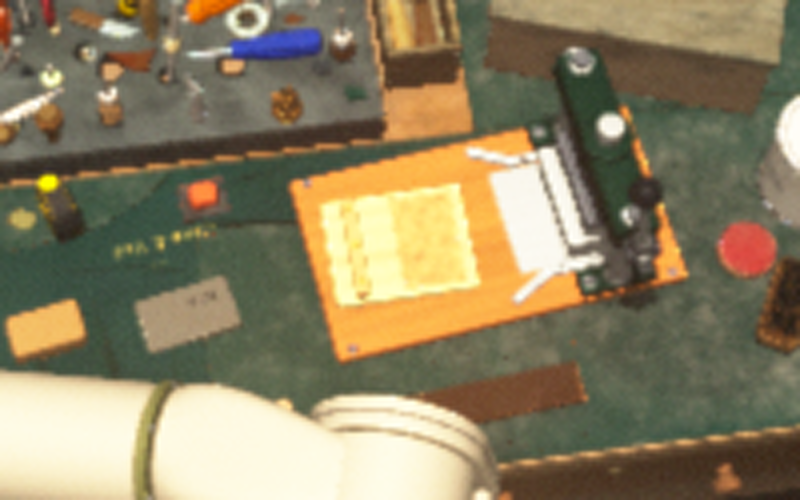

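View pics/sidec.png

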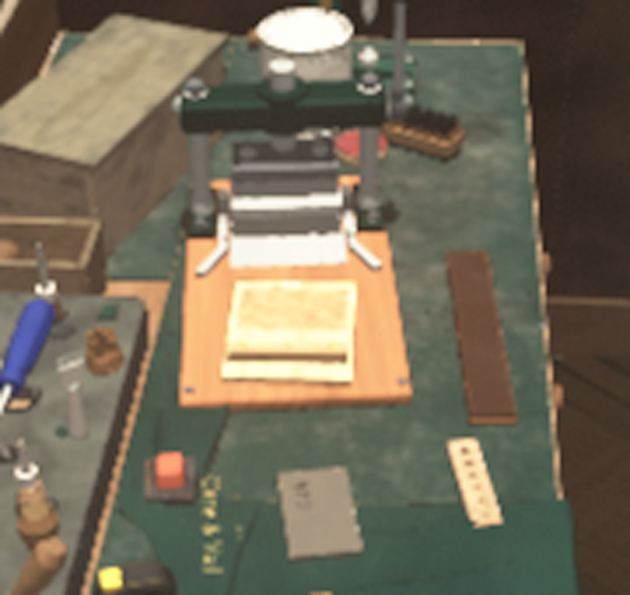

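The top crop shows the following:
- **Card stack:** corners at about (135,297), (150,352), (240,322) and (222,277), with its long side along the bench.
- **Board:** between (322,200) and (480,285), slightly askew. The batten is on its left.
- **Guides and lever:** guides at (500,155) and (530,290). The lever knob is at (645,190), on the robot's side.

Next I'll measure using masks cast onto planes.

```bash
cat >> h.py <<'E'
def rect(c,m,z,seed):
    m=cv2.morphologyEx(m.astype(np.uint8),cv2.MORPH_CLOSE,np.ones((3,3)))
    n,l,st,cen=cv2.connectedComponentsWithStats(m); 
    k=min(range(1,n),key=lambda i:np.hypot(*(cen[i]-seed))+(1e4 if st[i,4]<60 else 0))
    ct=max(cv2.findContours((l==k).astype(np.uint8),0,1)[0],key=cv2.contourArea)[:,0]
    P=plane(c,ct,z)[:,:2]; r=cv2.minAreaRect((P*1000).astype(np.float32))
    return r,cv2.boxPoints(r)/1000,st[k]
E
python3 - <<'E'
from h import *
import pickle
np.set_printoptions(precision=4,suppress=True)
t,s=pickle.load(open("c0.pkl","rb"))
for nm,c,pts in (("top",t,[(287,217),(346,200)]),("side",s,[(320,287),(313,228)])):
    hsv=cv2.cvtColor(c["color"],cv2.COLOR_RGB2HSV); H,S,V=[hsv[...,i].astype(int) for i in range(3)]
    for p in pts: print(nm,p,hsv[p[1]-1:p[1]+2,p[0]].tolist())
    print("stack",rect(c,(S<70)&(V>90)&(V<200),.009,pts[0]))
    print("board",rect(c,(H>15)&(H<35)&(V>200)&(S<150),.024,pts[1]))
o=np.array([240,140])
q=lambda L,z:print(plane(t,np.array(L)/4+o,z)[:,:2].tolist())
q([(292,183),(343,360),(687,277)],.015)
q([(322,200),(345,305),(480,285),(462,185)],.024)
o2=np.array([230,140])
r=lambda L,z:print("side",plane(s,np.array(L)/3.5+o2,z)[:,:2].tolist())
r([(180,405),(412,402),(390,232)],.015)
r([(222,380),(352,382),(356,282),(235,282)],.024)
print("knob?",plane(t,np.array([645,190])/4+o,.287))
E
```

```text
top (287, 217) [[17, 80, 165], [17, 80, 172], [18, 85, 172]]
top (346, 200) [[23, 138, 254], [23, 138, 254], [24, 134, 255]]
stack (((648.86083984375, 317.9958190917969), (55.17764663696289, 95.77301788330078), 0.44079217314720154), array([[0.6209, 0.3657],
       [0.6216, 0.2699],
       [0.6768, 0.2703],
       [0.6761, 0.3661]], dtype=float32), array([258, 183,  23,  14, 148], dtype=int32))
board (((549.2195434570312, 30.319538116455078), (123.2627944946289, 153.1207275390625), 1.2278156280517578), array([[ 0.486 ,  0.1055],
       [ 0.4892, -0.0475],
       [ 0.6125, -0.0449],
       [ 0.6092,  0.1082]], dtype=float32), array([320, 186,  40,  31, 971], dtype=int32))
side (320, 287) [[17, 60, 170], [17, 61, 168], [17, 58, 168]]
side (313, 228) [[22, 85, 255], [21, 91, 254], [22, 86, 255]]
stack (((528.067626953125, -181.171142578125), (448.3966064453125, 1070.4241943359375), 0.12475299090147018), array([[ 0.3027,  0.3536],
       [ 0.305 , -0.7169],
       [ 0.7534, -0.7159],
       [ 0.7511,  0.3545]], dtype=float32), array([  258,   141,   133,   168, 10025], dtype=int32))
board
[... 238 characters left out ...]
84,  201,   55,   52, 1556], dtype=int32))
[[0.6384145845171614, 0.13072404120526102], [0.43011773742846443, 0.10344236970513243], [0.4748635740964668, -0.2671241560665136]]
[[0.6098317039361063, 0.10187921335139252], [0.4868480359430008, 0.09375627156783652], [0.4907041578336842, -0.04888955588489552], [0.6078004582919936, -0.048733747280670314]]
side [[0.6386203487408613, 0.14268712850448106], [0.42949397321718474, 0.12589866850693943], [0.4584568617526128, -0.14841019356080065]]
side [[0.6032904347532173, 0.11608070582583552], [0.48455847195220797, 0.11183567120637905], [0.4889480039086534, -0.04390178505509601], [0.609361854550518, -0.03696168614972106]]
knob? [[ 0.4561 -0.1785  0.287 ]]
```

Request:
{"op": "apply_moves", "data": {
  "rows": [
    {"az":6.6,"z":-4},
    {"az":6.6,"z":-4},
    {"az":6.6,"z":-4},
    {"az":6.6,"z":-4},
    {"az":6.6,"z":-4}
  ]
}}

```text
invalid input at $.rows[0]: expected keys x, y, z, ax, ay, az, gripper
```

Request:
{"op": "apply_moves", "data": {
  "rows": [
    {"az":6.6,"z":-4},
    {"az":6.6,"z":-4},
    {"az":6.6,"z":-4},
    {"az":6.6,"z":-4},
    {}
  ]
}}

```text
invalid input at $.rows[0]: expected keys x, y, z, ax, ay, az, gripper
```

Request:
{"op": "apply_moves", "data": {
  "rows": [
    {"x":-29,"y":18},
    {"x":-29,"y":18},
    {"x":-29,"y":18},
    {"x":-29,"y":18},
    {"x":-29,"y":18}
  ]
}}

```text
invalid input at $.rows[0]: expected keys x, y, z, ax, ay, az, gripper
```

Request:
{"op": "apply_moves", "data": {
  "rows": [
    {"x":-29,"y":18},
    {"x":-29,"y":18},
    {"x":-29,"y":18},
    {"x":-29,"y":18},
    {"x":-29,"y":18}
  ]
}}

```text
invalid input at $.rows[0]: expected keys x, y, z, ax, ay, az, gripper
```

Request:
{"op": "apply_moves", "data": {
  "rows": [
    {"x":-29,"y":18},
    {"x":-29,"y":18},
    {},
    {}
  ]
}}

```text
invalid input at $.rows[0]: expected keys x, y, z, ax, ay, az, gripper
```

Request:
{"op": "apply_moves", "data": {
  "rows": [
    {"x":0,"y":0,"z":-4,"ax":0,"ay":0,"az":6.6,"gripper":0},
    {"x":0,"y":0,"z":-4,"ax":0,"ay":0,"az":6.6,"gripper":0},
    {"x":0,"y":0,"z":-4,"ax":0,"ay":0,"az":6.6,"gripper":0},
    {"x":0,"y":0,"z":-4,"ax":0,"ay":0,"az":6.6,"gripper":0},
    {"x":0,"y":0,"z":-4,"ax":0,"ay":0,"az":6.6,"gripper":0}
  ]
}}

```text
clock: 0.62
position: [0.2375, 0.578, 0.2291]
ee_rot: [0.467, 0.884, -0.0, 0.0]
ft_force: [0.3, 0.2, -0.8]
grip_width: 0.998
grasp_force: 0.0
```

Request:
{"op": "apply_moves", "data": {
  "rows": [
    {"x":0,"y":0,"z":-4,"ax":0,"ay":0,"az":6.6,"gripper":0},
    {"x":0,"y":0,"z":-4,"ax":0,"ay":0,"az":6.6,"gripper":0},
    {"x":0,"y":0,"z":-4,"ax":0,"ay":0,"az":6.6,"gripper":0},
    {"x":0,"y":0,"z":-4,"ax":0,"ay":0,"az":6.6,"gripper":0},
    {"x":0,"y":0,"z":0,"ax":0,"ay":0,"az":0,"gripper":0}
  ]
}}

```text
clock: 1.03
position: [0.2375, 0.5784, 0.2458]
ee_rot: [0.656, 0.754, 0.0, -0.0]
ft_force: [-0.4, -0.3, -0.3]
grip_width: 1.0
grasp_force: 0.0
```

Request:
{"op": "apply_moves", "data": {
  "rows": [
    {"x":-29,"y":18,"z":0,"ax":0,"ay":0,"az":0,"gripper":0},
    {"x":-29,"y":18,"z":0,"ax":0,"ay":0,"az":0,"gripper":0},
    {"x":-29,"y":18,"z":0,"ax":0,"ay":0,"az":0,"gripper":0},
    {"x":-29,"y":18,"z":0,"ax":0,"ay":0,"az":0,"gripper":0},
    {"x":-29,"y":18,"z":0,"ax":0,"ay":0,"az":0,"gripper":0}
  ]
}}

```text
clock: 1.45
position: [0.3482, 0.4461, 0.2448]
ee_rot: [0.653, 0.758, -0.0, 0.0]
ft_force: [0.7, -0.3, -0.1]
grip_width: 1.004
grasp_force: 0.0
```

Request:
{"op": "apply_moves", "data": {
  "rows": [
    {"x":-29,"y":18,"z":0,"ax":0,"ay":0,"az":0,"gripper":0},
    {"x":-29,"y":18,"z":0,"ax":0,"ay":0,"az":0,"gripper":0},
    {"x":-29,"y":18,"z":0,"ax":0,"ay":0,"az":0,"gripper":0},
    {"x":-29,"y":18,"z":0,"ax":0,"ay":0,"az":0,"gripper":0},
    {"x":-29,"y":18,"z":0,"ax":0,"ay":0,"az":0,"gripper":0}
  ]
}}

```text
clock: 1.87
position: [0.4581, 0.3155, 0.245]
ee_rot: [0.653, 0.758, 0.0, -0.0]
ft_force: [-0.3, -0.3, -1.0]
grip_width: 1.001
grasp_force: 0.0
```

Request:
{"op": "apply_moves", "data": {
  "rows": [
    {"x":-29,"y":18,"z":0,"ax":0,"ay":0,"az":0,"gripper":0},
    {"x":-29,"y":18,"z":0,"ax":0,"ay":0,"az":0,"gripper":0},
    {"x":0,"y":0,"z":0,"ax":0,"ay":0,"az":0,"gripper":0},
    {"x":0,"y":0,"z":0,"ax":0,"ay":0,"az":0,"gripper":0}
  ]
}}

```text
clock: 2.2
position: [0.5024, 0.2627, 0.2448]
ee_rot: [0.655, 0.756, -0.0, 0.0]
ft_force: [-0.2, 1.0, 0.4]
grip_width: 1.004
grasp_force: 0.0
```

```bash
python3 - <<'E'
from h import *
import pickle
w=camera("wrist"); t=camera("top"); s=camera("side"); pickle.dump((t,s,w),open("c1.pkl","wb"))
cv2.imwrite("pics/w1.png",w["color"][:,:,::-1]); o=get_obs(); print(o["position"],o["ee_rot"],o["clock"])
R=cv2.Rodrigues(w["rvec"])[0]; print(-R.T@w["tvec"],R,w["fov_y"])
E
```

```text
[0.50041511 0.26606732 0.24483179] [ 6.52881415e-01  7.57460056e-01 -8.88204872e-05 -3.37179024e-04] 2.35
[0.49185561 0.32912867 0.40923528] [[ 9.89682619e-01  1.43276509e-01 -3.94460446e-04]
 [ 1.38144345e-01 -9.53494659e-01  2.67888178e-01]
 [ 3.80059669e-02 -2.65178766e-01 -9.63449931e-01]] 64.43851626985939
```

View pics/w1.png

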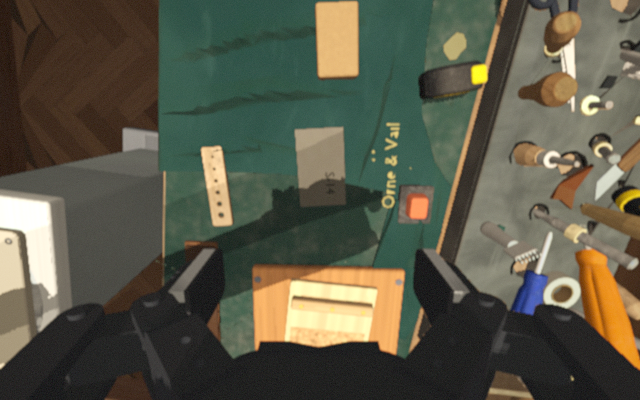

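The wrist view shows the grey stack with corners at about (295,128), (344,126), (346,205) and (300,207). The baseboard's rear corners are at (253,267) and (404,268), and the board and batten lie from (285,283) to (377,340).

```bash
python3 - <<'E'
from h import *
import pickle
np.set_printoptions(precision=4,suppress=True)
t,s,w=pickle.load(open("c1.pkl","rb"))
for nm,c,pt in (("top",t,(287,217)),("side",s,(320,287)),("w",w,(318,155))):
    hsv=cv2.cvtColor(c["color"],cv2.COLOR_RGB2HSV); H,S,V=[hsv[...,i].astype(int) for i in range(3)]
    r,b,st=rect(c,(H<35)&(S<130)&(V>45)&(V<200),.009,pt); print(nm,r,st)
print(plane(w,[(295,128),(344,126),(346,205),(300,207)],.009)[:,:2])
print("base",plane(w,[(253,267),(404,268)],.015)[:,:2], "board rear",plane(w,[(289,281),(377,286)],.024)[:,:2])
E
```

```text
top ((474.9111328125, 429.22247314453125), (2224.366455078125, 1363.2156982421875), 85.0824966430664) [    0    90   521   310 61986]
side ((549.2935791015625, 57.66362762451172), (106.44796752929688, 5.317627429962158), 3.392620325088501) [296 241  33   2  61]
w ((504.08526611328125, 260.2242431640625), (61.00307083129883, 100.98507690429688), 11.440061569213867) [ 294  127   52   80 3718]
[[0.4659 0.3048]
 [0.5253 0.3158]
 [0.5446 0.2162]
 [0.485  0.2047]]
base [[0.4324 0.1121]
 [0.6375 0.1403]] board rear [[0.4839 0.1031]
 [0.6036 0.1128]]
```

```bash
python3 - <<'E'
import workcell as w
print([n for n in dir(w) if not n.startswith('__')]); print(getattr(w,'tcp_to_tips',None)); print(w.get_obs().get('tcp_to_tips'), w.get_obs()['position'])
E
```

```text
['MotionError', 'camera', 'get_obs', 'hand_in', 'tcp_to_tips']
0.011
None [0.50041511 0.26606732 0.24483179]
```

Request:
{"op": "apply_moves", "data": {
  "rows": [
    {"x":0,"y":0,"z":0,"ax":0,"ay":0,"az":-2.9,"gripper":0},
    {"x":-6.5,"y":2.5,"z":38,"ax":0,"ay":0,"az":0,"gripper":0},
    {"x":0,"y":0,"z":40,"ax":0,"ay":0,"az":0,"gripper":0},
    {"x":0,"y":0,"z":40,"ax":0,"ay":0,"az":0,"gripper":0},
    {"x":0,"y":0,"z":30,"ax":0,"ay":0,"az":0,"gripper":0}
  ]
}}

```text
clock: 2.77
position: [0.5029, 0.2598, 0.0941]
ee_rot: [0.634, 0.774, -0.001, -0.001]
ft_force: [0.4, 0.7, 0.2]
grip_width: 0.998
grasp_force: 0.0
```

Request:
{"op": "apply_moves", "data": {
  "rows": [
    {"x":0,"y":0,"z":30,"ax":0,"ay":0,"az":0,"gripper":0},
    {"x":0,"y":0,"z":0,"ax":0,"ay":0,"az":0,"gripper":0},
    {"x":0,"y":0,"z":0,"ax":0,"ay":0,"az":0,"gripper":0}
  ]
}}

```text
clock: 3.02
position: [0.5036, 0.2595, 0.0665]
ee_rot: [0.634, 0.773, -0.001, -0.0]
ft_force: [-0.9, 0.5, -0.1]
grip_width: 0.996
grasp_force: 0.0
```

Request:
{"op": "apply_moves", "data": {
  "rows": [
    {"x":0,"y":0,"z":25,"ax":0,"ay":0,"az":0,"gripper":0},
    {"x":0,"y":0,"z":20,"ax":0,"ay":0,"az":0,"gripper":0},
    {"x":0,"y":0,"z":13,"ax":0,"ay":0,"az":0,"gripper":0},
    {"x":0,"y":0,"z":0,"ax":0,"ay":0,"az":0,"gripper":0},
    {"x":0,"y":0,"z":0,"ax":0,"ay":0,"az":0,"gripper":0}
  ]
}}

```text
clock: 3.43
position: [0.5058, 0.26, 0.011]
ee_rot: [0.635, 0.773, 0.001, 0.0]
ft_force: [-0.6, 0.0, -0.4]
grip_width: 1.004
grasp_force: 0.0
```

Request:
{"op": "apply_moves", "data": {
  "newtons": 30,
  "rows": [
    {"x":0,"y":0,"z":0,"ax":0,"ay":0,"az":0,"gripper":0.25},
    {"x":0,"y":0,"z":0,"ax":0,"ay":0,"az":0,"gripper":0.4},
    {"x":0,"y":0,"z":0,"ax":0,"ay":0,"az":0,"gripper":0.4},
    {"x":0,"y":0,"z":0,"ax":0,"ay":0,"az":0,"gripper":0.4},
    {"x":0,"y":0,"z":0,"ax":0,"ay":0,"az":0,"gripper":0.4}
  ]
}}

```text
clock: 3.85
position: [0.5052, 0.2591, 0.0096]
ee_rot: [0.635, 0.773, 0.0, 0.0]
ft_force: [-1.2, 0.1, -0.5]
grip_width: 0.599
grasp_force: 0.0
```

Request:
{"op": "apply_moves", "data": {
  "rows": [
    {"x":0,"y":0,"z":-5,"ax":0,"ay":0,"az":0,"gripper":0},
    {"x":0,"y":0,"z":0,"ax":0,"ay":0,"az":0,"gripper":0},
    {"x":0,"y":0,"z":0,"ax":0,"ay":0,"az":0,"gripper":0},
    {"x":0,"y":0,"z":0,"ax":0,"ay":0,"az":0,"gripper":0},
    {"x":0,"y":0,"z":0,"ax":0,"ay":0,"az":0,"gripper":0}
  ]
}}

```text
clock: 4.27
position: [0.5049, 0.2589, 0.0141]
ee_rot: [0.635, 0.773, -0.0, -0.0]
ft_force: [0.0, 0.3, -0.2]
grip_width: 1.001
grasp_force: 0.0
```

Request:
{"op": "apply_moves", "data": {
  "rows": [
    {"x":0,"y":0,"z":6,"ax":0,"ay":0,"az":0,"gripper":0},
    {"x":0,"y":0,"z":5.6,"ax":0,"ay":0,"az":0,"gripper":0},
    {"x":0,"y":0,"z":0,"ax":0,"ay":0,"az":0,"gripper":0},
    {"x":0,"y":0,"z":0,"ax":0,"ay":0,"az":0,"gripper":0}
  ]
}}

```text
clock: 4.6
position: [0.5045, 0.2586, 0.0018]
ee_rot: [0.635, 0.773, -0.001, -0.0]
ft_force: [-0.4, 0.0, 0.1]
grip_width: 1.0
grasp_force: 0.0
```

Request:
{"op": "apply_moves", "data": {
  "newtons": 30,
  "rows": [
    {"x":0,"y":0,"z":0,"ax":0,"ay":0,"az":0,"gripper":0.25},
    {"x":0,"y":0,"z":0,"ax":0,"ay":0,"az":0,"gripper":0.4},
    {"x":0,"y":0,"z":0,"ax":0,"ay":0,"az":0,"gripper":0.4},
    {"x":0,"y":0,"z":0,"ax":0,"ay":0,"az":0,"gripper":0.4},
    {"x":0,"y":0,"z":0,"ax":0,"ay":0,"az":0,"gripper":0.4}
  ]
}}

```text
clock: 5.02
position: [0.5051, 0.259, 0.0026]
ee_rot: [0.635, 0.773, 0.0, 0.0]
ft_force: [0.3, -0.1, 0.1]
grip_width: 0.603
grasp_force: 0.0
```

```bash
python3 - <<'E'
from h import *
w=camera("wrist"); s=camera("side"); a=w["color"]
b=cv2.resize(s["color"][245:325,260:390],None,fx=4.9,fy=4.9)
cv2.imwrite("pics/w2.png",np.r_[cv2.resize(a[:,:],(448,280)),np.zeros((5,448,3),np.uint8),cv2.resize(b,(448,276))][:,:,::-1])
E
```

```text
(no output)
```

View pics/w2.png

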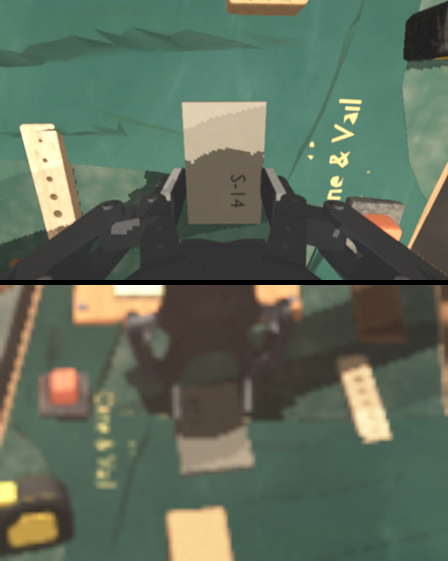

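The fingers straddle the stack at (182–270, 190) but haven't reached it, so I'll close further.

Request:
{"op": "apply_moves", "data": {
  "newtons": 30,
  "rows": [
    {"x":0,"y":0,"z":0,"ax":0,"ay":0,"az":0,"gripper":0.55},
    {"x":0,"y":0,"z":0,"ax":0,"ay":0,"az":0,"gripper":0.7},
    {"x":0,"y":0,"z":0,"ax":0,"ay":0,"az":0,"gripper":1},
    {"x":0,"y":0,"z":0,"ax":0,"ay":0,"az":0,"gripper":1},
    {"x":0,"y":0,"z":0,"ax":0,"ay":0,"az":0,"gripper":1}
  ]
}}

```text
clock: 5.53
position: [0.505, 0.2589, 0.0025]
ee_rot: [0.635, 0.773, 0.0, -0.0]
ft_force: [-0.2, -0.5, -0.7]
grip_width: 0.0
grasp_force: 0.0
```

```bash
python3 - <<'E'
from h import *
w=camera("wrist"); s=camera("side"); a=w["color"]; print(get_obs())
b=cv2.resize(s["color"][245:325,260:390],None,fx=4.9,fy=4.9)
cv2.imwrite("pics/w3.png",np.r_[cv2.resize(a[:,:],(448,280)),np.zeros((5,448,3),np.uint8),cv2.resize(b,(448,276))][:,:,::-1])
E
```

```text
{'clock': 5.6333, 'joint_pos': array([-0.80034165,  0.42181981,  0.29492397,  1.83609593, -0.15192911,
        0.90551422, -0.24086439]), 'joint_velocities': array([-5.80299586e-05,  2.85274142e-04,  1.21891049e-03,  1.13283916e-03,
        7.86208773e-05,  1.51864130e-03, -6.82238474e-04]), 'tau': array([-2.20068352e-03, -5.79719353e+01,  5.68287849e+00, -3.12310910e+01,
        1.29573318e-02,  1.99332440e-03, -4.17863930e-07]), 'position': array([0.50498976, 0.2589304 , 0.00249224]), 'ee_rot': array([ 6.34960331e-01,  7.72544741e-01,  3.01715114e-05, -2.34849624e-05]), 'ft_force': array([-0.81484646,  0.14771378,  0.33094764]), 'torque': array([ 0.03774455, -0.04177475,  0.04328918]), 'grasp_force': 0.0, 'grip_width': 0.00032127643212904024}
```

View pics/w3.png

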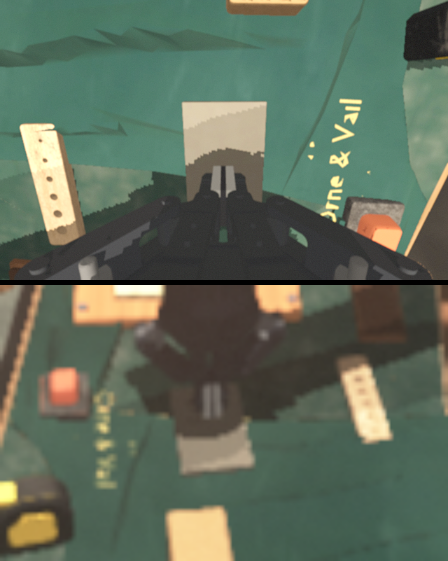

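```bash
python3 - <<'E'
from h import *
w=camera("wrist"); s=camera("side"); t=camera("top")
print(tri(w,(320,240),s,(321.5,282.7)))
print("tips/tcp proj", proj(w,[[.505,.259,.0025],[.505,.259,.0135],[.505,.259,-.0085],[.505,.259,.02]]),proj(s,[[.505,.259,.0025],[.505,.259,-.0085],[.505,.259,.02]]))
E
```

```text
[0.50283613 0.26599577 0.0245589 ]
tips/tcp proj [[320.35540358 236.45727361]
 [320.4660378  244.47067854]
 [320.25730942 229.35216517]
 [320.53832139 249.70628838]] [[320.92605633 286.52047172]
 [320.96593273 289.2489873 ]
 [320.86186048 282.12791493]]
```

The shut tips hover above the stack (z ≈ 0.015 seen, against −0.008 expected), so the height offset isn't what I assumed. I'll probe down onto the stack gently.

Request:
{"op": "apply_moves", "data": {
  "rows": [
    {"x":0,"y":0,"z":1,"ax":0,"ay":0,"az":0,"gripper":1},
    {"x":0,"y":0,"z":1,"ax":0,"ay":0,"az":0,"gripper":1},
    {"x":0,"y":0,"z":1,"ax":0,"ay":0,"az":0,"gripper":1},
    {"x":0,"y":0,"z":0,"ax":0,"ay":0,"az":0,"gripper":1}
  ]
}}

```text
clock: 6.12
position: [0.5048, 0.2589, -0.0008]
ee_rot: [0.635, 0.773, -0.0, -0.0]
ft_force: [0.0, -0.8, 0.9]
grip_width: -0.0
grasp_force: 0.0
```

Request:
{"op": "apply_moves", "data": {
  "rows": [
    {"x":0,"y":0,"z":1,"ax":0,"ay":0,"az":0,"gripper":1},
    {"x":0,"y":0,"z":1,"ax":0,"ay":0,"az":0,"gripper":1},
    {"x":0,"y":0,"z":0,"ax":0,"ay":0,"az":0,"gripper":1}
  ]
}}

```text
clock: 6.37
position: [0.5049, 0.2589, -0.0027]
ee_rot: [0.635, 0.773, -0.0, -0.0]
ft_force: [-0.3, 0.5, -0.3]
grip_width: -0.0
grasp_force: 0.0
```

Request:
{"op": "apply_moves", "data": {
  "rows": [
    {"x":0,"y":0,"z":1.5,"ax":0,"ay":0,"az":0,"gripper":1},
    {"x":0,"y":0,"z":1.5,"ax":0,"ay":0,"az":0,"gripper":1},
    {"x":0,"y":0,"z":0,"ax":0,"ay":0,"az":0,"gripper":1}
  ]
}}

```text
clock: 6.62
position: [0.5048, 0.2588, -0.0058]
ee_rot: [0.635, 0.773, -0.0, -0.0]
ft_force: [-0.3, -0.1, -0.2]
grip_width: 0.001
grasp_force: 0.0
```

Request:
{"op": "apply_moves", "data": {
  "rows": [
    {"x":0,"y":0,"z":1.5,"ax":0,"ay":0,"az":0,"gripper":1},
    {"x":0,"y":0,"z":1.5,"ax":0,"ay":0,"az":0,"gripper":1},
    {"x":0,"y":0,"z":0,"ax":0,"ay":0,"az":0,"gripper":1}
  ]
}}

```text
clock: 6.87
position: [0.5048, 0.2588, -0.0088]
ee_rot: [0.635, 0.773, -0.0, -0.0]
ft_force: [0.5, -0.2, 0.6]
grip_width: 0.002
grasp_force: 0.0
```

Request:
{"op": "apply_moves", "data": {
  "rows": [
    {"x":0,"y":0,"z":1.5,"ax":0,"ay":0,"az":0,"gripper":1},
    {"x":0,"y":0,"z":1.5,"ax":0,"ay":0,"az":0,"gripper":1},
    {"x":0,"y":0,"z":0,"ax":0,"ay":0,"az":0,"gripper":1}
  ]
}}

```text
clock: 7.12
position: [0.5048, 0.2589, -0.0118]
ee_rot: [0.635, 0.773, -0.0, -0.0]
ft_force: [-1.4, 0.7, -0.5]
grip_width: 0.002
grasp_force: 0.0
```

```bash
python3 - <<'E'
from h import *
w=camera("wrist"); s=camera("side"); a=w["color"]; print(get_obs()["ft_force"],get_obs()["position"])
b=cv2.resize(s["color"][245:325,260:390],(640,394),interpolation=cv2.INTER_CUBIC)
cv2.imwrite("pics/w4.png",np.r_[cv2.resize(a[150:300,200:440],(320,200)),cv2.resize(b,(320,197))][:,:,::-1])
E
```

```text
[0.33469666 0.82224396 0.72634131] [ 0.50495186  0.25889614 -0.01158508]
```

View pics/w4.png

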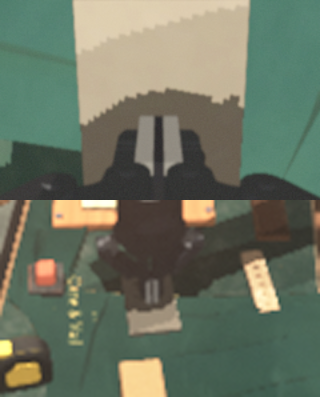

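The tips at (152,305) are still just above the grey stack, so I'll keep probing.

Request:
{"op": "apply_moves", "data": {
  "rows": [
    {"x":0,"y":0,"z":1,"ax":0,"ay":0,"az":0,"gripper":1},
    {"x":0,"y":0,"z":1,"ax":0,"ay":0,"az":0,"gripper":1},
    {"x":0,"y":0,"z":0,"ax":0,"ay":0,"az":0,"gripper":1}
  ]
}}

```text
clock: 7.47
position: [0.5051, 0.259, -0.013]
ee_rot: [0.635, 0.773, 0.0, -0.0]
ft_force: [-2.8, -1.3, 6.5]
grip_width: 0.003
grasp_force: 3.1
```

Request:
{"op": "apply_moves", "data": {
  "rows": [
    {"x":0,"y":0,"z":1,"ax":0,"ay":0,"az":0,"gripper":1},
    {"x":0,"y":0,"z":1,"ax":0,"ay":0,"az":0,"gripper":1},
    {"x":0,"y":0,"z":0,"ax":0,"ay":0,"az":0,"gripper":1}
  ]
}}

```text
clock: 7.72
position: [0.5053, 0.2591, -0.0132]
ee_rot: [0.635, 0.772, 0.0, -0.0]
ft_force: [-11.0, -5.7, 30.0]
grip_width: 0.001
grasp_force: 14.7
```

Contact is at reported z ≈ −0.013, so the shut tips are at reported z + 0.022, not z − 0.011. I'll use this calibrated offset, then lift, open and regrasp.

Request:
{"op": "apply_moves", "data": {
  "rows": [
    {"x":0,"y":0,"z":-14,"ax":0,"ay":0,"az":0,"gripper":1},
    {"x":0,"y":0,"z":0,"ax":0,"ay":0,"az":0,"gripper":0},
    {"x":0,"y":0,"z":0,"ax":0,"ay":0,"az":0,"gripper":0},
    {"x":0,"y":0,"z":0,"ax":0,"ay":0,"az":0,"gripper":0},
    {"x":0,"y":0,"z":0,"ax":0,"ay":0,"az":0,"gripper":0}
  ]
}}

```text
clock: 8.13
position: [0.5046, 0.2588, -0.0022]
ee_rot: [0.635, 0.773, -0.0, -0.0]
ft_force: [0.5, -0.2, -0.2]
grip_width: 0.561
grasp_force: 0.0
```

Request:
{"op": "apply_moves", "data": {
  "rows": [
    {"x":0,"y":0,"z":0,"ax":0,"ay":0,"az":0,"gripper":0},
    {"x":0,"y":0,"z":0,"ax":0,"ay":0,"az":0,"gripper":0},
    {"x":0,"y":0,"z":12,"ax":0,"ay":0,"az":0,"gripper":0},
    {"x":0,"y":0,"z":10,"ax":0,"ay":0,"az":0,"gripper":0},
    {"x":0,"y":0,"z":0,"ax":0,"ay":0,"az":0,"gripper":0}
  ]
}}

```text
clock: 8.55
position: [0.5033, 0.258, -0.0264]
ee_rot: [0.635, 0.773, -0.002, -0.001]
ft_force: [0.4, -0.5, -0.1]
grip_width: 1.0
grasp_force: 0.0
```

Request:
{"op": "apply_moves", "data": {
  "newtons": 30,
  "rows": [
    {"x":0,"y":0,"z":0,"ax":0,"ay":0,"az":0,"gripper":0.15},
    {"x":0,"y":0,"z":0,"ax":0,"ay":0,"az":0,"gripper":0.3},
    {"x":0,"y":0,"z":0,"ax":0,"ay":0,"az":0,"gripper":0.4},
    {"x":0,"y":0,"z":0,"ax":0,"ay":0,"az":0,"gripper":0.4},
    {"x":0,"y":0,"z":0,"ax":0,"ay":0,"az":0,"gripper":0.4}
  ]
}}

```text
clock: 8.97
position: [0.5052, 0.2591, -0.0232]
ee_rot: [0.635, 0.773, 0.0, 0.0]
ft_force: [0.0, -0.1, 0.4]
grip_width: 0.685
grasp_force: 32.5
```

Request:
{"op": "apply_moves", "data": {
  "rows": [
    {"x":0,"y":0,"z":-12,"ax":0,"ay":0,"az":0,"gripper":0.4},
    {"x":0,"y":0,"z":-20,"ax":0,"ay":0,"az":0,"gripper":0.4},
    {"x":0,"y":0,"z":-20,"ax":0,"ay":0,"az":-6.4,"gripper":0.4},
    {"x":0,"y":0,"z":-20,"ax":0,"ay":0,"az":-6.4,"gripper":0.4},
    {"x":0,"y":0,"z":-20,"ax":0,"ay":0,"az":-6.4,"gripper":0.4}
  ]
}}

```text
clock: 9.38
position: [0.505, 0.2589, 0.0704]
ee_rot: [0.495, 0.869, 0.0, 0.0]
ft_force: [-0.1, 0.2, -0.8]
grip_width: 0.689
grasp_force: 32.7
```

Request:
{"op": "apply_moves", "data": {
  "rows": [
    {"x":0,"y":0,"z":-20,"ax":0,"ay":0,"az":-6.4,"gripper":0.4},
    {"x":0,"y":0,"z":-20,"ax":0,"ay":0,"az":-6.4,"gripper":0.4},
    {"x":0,"y":0,"z":0,"ax":0,"ay":0,"az":-6.4,"gripper":0.4},
    {"x":0,"y":0,"z":0,"ax":0,"ay":0,"az":-6.4,"gripper":0.4},
    {"x":0,"y":0,"z":0,"ax":0,"ay":0,"az":-6.4,"gripper":0.4}
  ]
}}

```text
clock: 9.8
position: [0.5053, 0.2589, 0.11]
ee_rot: [0.236, 0.972, 0.001, 0.001]
ft_force: [0.3, -0.6, -1.1]
grip_width: 0.687
grasp_force: 32.7
```

Request:
{"op": "apply_moves", "data": {
  "rows": [
    {"x":0,"y":0,"z":0,"ax":0,"ay":0,"az":-6.4,"gripper":0.4},
    {"x":0,"y":0,"z":0,"ax":0,"ay":0,"az":-6.4,"gripper":0.4},
    {"x":0,"y":0,"z":0,"ax":0,"ay":0,"az":-6.4,"gripper":0.4},
    {"x":0,"y":0,"z":0,"ax":0,"ay":0,"az":-6.4,"gripper":0.4},
    {"x":0,"y":0,"z":0,"ax":0,"ay":0,"az":-6.4,"gripper":0.4}
  ]
}}

```text
clock: 10.22
position: [0.5051, 0.2588, 0.1095]
ee_rot: [-0.041, 0.999, 0.0, 0.0]
ft_force: [-0.1, 0.2, -0.1]
grip_width: 0.689
grasp_force: 32.7
```

Request:
{"op": "apply_moves", "data": {
  "rows": [
    {"x":-3.3,"y":-32.4,"z":0,"ax":0,"ay":0,"az":0,"gripper":0.4},
    {"x":-3.3,"y":-32.4,"z":0,"ax":0,"ay":0,"az":0,"gripper":0.4},
    {"x":-3.3,"y":-32.4,"z":0,"ax":0,"ay":0,"az":0,"gripper":0.4},
    {"x":-3.3,"y":-32.4,"z":0,"ax":0,"ay":0,"az":0,"gripper":0.4},
    {"x":0,"y":0,"z":0,"ax":0,"ay":0,"az":0,"gripper":0.4}
  ]
}}

```text
clock: 10.63
position: [0.5295, 0.1228, 0.1097]
ee_rot: [-0.034, 0.999, -0.001, 0.001]
ft_force: [0.2, -1.2, -0.2]
grip_width: 0.687
grasp_force: 32.7
```

```bash
python3 - <<'E'
from h import *
import pickle
t=camera("top"); s=camera("side"); w=camera("wrist"); o=get_obs(); print(o["position"],o["ee_rot"],o["grip_width"],o["grasp_force"])
pickle.dump((t,s,w,o["position"],o["ee_rot"]),open("c2.pkl","wb"))
cv2.imwrite("pics/w5.png",w["color"][:,:,::-1])
E
```

```text
[0.52808722 0.13087046 0.1092598 ] [-3.77593478e-02  9.99286766e-01  3.00420103e-04  3.17742452e-04] 0.6865439167257174 32.68887162208557
```

View pics/w5.png

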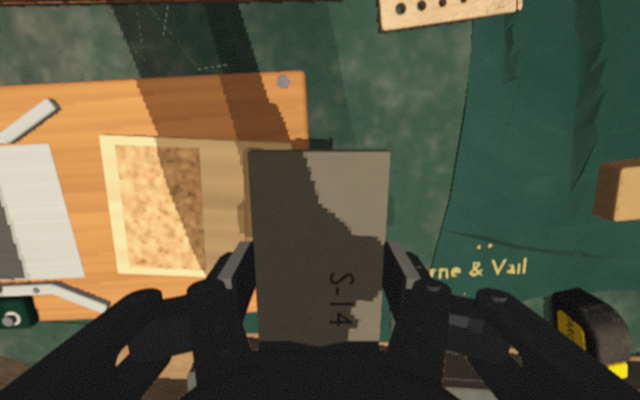

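The wrist view shows the stack held square between the fingers, with its upper edge from (248,151) to (390,151). The board's leading edge runs from (100,135) to (118,275), with cork inside it. The guide rails are at (30,120) and (60,295), and the baseboard corner is at (305,72).

```bash
python3 - <<'E'
from h import *
import pickle
np.set_printoptions(precision=4,suppress=True)
t,s,w,p,q=pickle.load(open("c2.pkl","rb"))
g=cv2.cvtColor(w["color"],cv2.COLOR_RGB2HSV); V=w["color"].astype(int)
ang=lambda a,b:np.degrees(np.arctan2(*(b-a)[1::-1]))
# line fits: sub-pixel edge along columns/rows by max gradient near guess
gr=cv2.GaussianBlur(w["color"],(3,3),0).astype(float)
def edge(p0,p1,half=6,n=40):
    p0,p1=np.float64(p0),np.float64(p1); d=(p1-p0)/np.hypot(*(p1-p0)); nn=np.array([-d[1],d[0]]); pts=[]
    k=np.arange(-half,half+.1,.5)
    for a in np.linspace(.05,.95,n):
        c=p0+a*(p1-p0); L=c+k[:,None]*nn
        v=np.stack([cv2.remap(gr[...,i].astype(np.float32),L[:,0:1].astype(np.float32),L[:,1:2].astype(np.float32),1)[:,0] for i in range(3)],1)
        G=np.abs(v[4:]-v[:-4]).sum(1); pts.append(L[G.argmax()+2])
    l=cv2.fitLine(np.float32(pts),cv2.DIST_HUBER,0,.01,.01)[:,0]
    return l
def X(a,b):
    A=np.c_[a[:2],-b[:2]]; return a[2:]+a[:2]*np.linalg.solve(A,b[2:]-a[2:])[0]
def wl(l,z): P=plane(w,[l[2:]-40*l[:2],l[2:]+40*l[:2]],z); return ang(P[0,:2],P[1,:2])
bl=edge((102,140),(117,272)); bs=edge((105,136),(235,142)); bf=edge((122,275),(200,276),5)
print("board: lead ang",wl(bl,.024),"side ang",wl(bs,.024),wl(bf,.024),"corners",plane(w,[X(bl,bs),X(bl,bf)],.024)[:,:2],X(bl,bs),X(bl,bf))
be=edge((5,86),(290,73)); br=edge((305,80),(306,145))
print("base: ang",wl(be,.015),wl(br,.015),"corner",plane(w,X(be,br),.015),X(be,br))
zt=p[2]+.0325
sl=edge((249,160),(255,235)); sr=edge((390,160),(388,235)); st=edge((255,151),(385,151))
C=plane(w,[X(sl,st),X(sr,st)],zt)[:,:2]
print("stack: ang",wl(sl,zt),wl(sr,zt),wl(st,zt),"corners",C,"w",np.hypot(*(C[1]-C[0])))
print(p,q)
E
```

```text
board: lead ang 1.6021622982835708 side ang 91.81777919326102 91.52282862604903 corners [[ 0.4902 -0.0449]
 [ 0.6088 -0.0416]] [ 98.2811 134.8037] [117.39   272.9389]
base: ang 97.03050567490529 6.59326601582248 corner [[0.4305 0.1105 0.015 ]] [304.0816  69.525 ]
stack: ang 4.153593538435279 -175.71243319331796 92.87520293751133 corners [[0.477  0.0951]
 [0.4741 0.1544]] w 0.05938002389514258
[0.5281 0.1309 0.1093] [-0.0378  0.9993  0.0003  0.0003]
```

Request:
{"op": "apply_moves", "data": {
  "rows": [
    {"x":0,"y":0,"z":0,"ax":0,"ay":0,"az":2.4,"gripper":0.4},
    {"x":-4.6,"y":-31.9,"z":0,"ax":0,"ay":0,"az":0,"gripper":0.4},
    {"x":-4.6,"y":-31.9,"z":0,"ax":0,"ay":0,"az":0,"gripper":0.4},
    {"x":-4.6,"y":-31.9,"z":0,"ax":0,"ay":0,"az":0,"gripper":0.4},
    {"x":-4.6,"y":-31.9,"z":0,"ax":0,"ay":0,"az":0,"gripper":0.4}
  ]
}}

```text
clock: 11.2
position: [0.551, 0.0044, 0.109]
ee_rot: [-0.019, 1.0, 0.0, 0.0]
ft_force: [1.2, 0.1, -1.4]
grip_width: 0.686
grasp_force: 32.7
```

Request:
{"op": "apply_moves", "data": {
  "rows": [
    {"x":0,"y":0,"z":30,"ax":0,"ay":0,"az":0,"gripper":0.4},
    {"x":0,"y":0,"z":30,"ax":0,"ay":0,"az":0,"gripper":0.4},
    {"x":0,"y":0,"z":0,"ax":0,"ay":0,"az":0,"gripper":0.4},
    {"x":0,"y":0,"z":0,"ax":0,"ay":0,"az":0,"gripper":0.4}
  ]
}}

```text
clock: 11.53
position: [0.5497, 0.0052, 0.0479]
ee_rot: [-0.018, 1.0, 0.0, -0.002]
ft_force: [0.7, 0.3, -0.5]
grip_width: 0.687
grasp_force: 33.2
```

```bash
cat >> h.py <<'E'
def edge(im,p0,p1,half=6,n=40):
    gr=cv2.GaussianBlur(im,(3,3),0).astype(np.float32)
    p0,p1=np.float64(p0),np.float64(p1); d=(p1-p0)/np.hypot(*(p1-p0)); nn=np.array([-d[1],d[0]]); k=np.arange(-half,half+.1,.5); pts=[]
    for a in np.linspace(.05,.95,n):
        L=(p0+a*(p1-p0)+k[:,None]*nn).astype(np.float32)
        v=cv2.remap(gr,L[:,:1],L[:,1:],1)[:,0]; G=np.abs(v[4:]-v[:-4]).sum(1); pts.append(L[G.argmax()+2])
    return cv2.fitLine(np.float32(pts),cv2.DIST_HUBER,0,.01,.01)[:,0]
def X(a,b): return a[2:]+a[:2]*np.linalg.solve(np.c_[a[:2],-b[:2]],b[2:]-a[2:])[0]
def wl(c,l,z): P=plane(c,[l[2:]-40*l[:2],l[2:]+40*l[:2]],z); d=P[1]-P[0]; return np.degrees(np.arctan2(d[1],d[0]))
E
python3 - <<'E'
from h import *
np.set_printoptions(precision=4,suppress=True)
w=camera("wrist"); o=get_obs(); p=o["position"]; print(p,o["ee_rot"],o["grasp_force"])
cv2.imwrite("pics/w6.png",w["color"][:,:,::-1])
# predicted board & stack
a=np.radians(-88.35); ex=np.array([np.cos(a),np.sin(a)]); ey=np.array([-ex[1],ex[0]]); pad=np.array([.5482,.0017])
B=lambda x,y,z:np.r_[pad+ex*(x-.03)+ey*y,z]
c=proj(w,[B(.075,-.06,.024),B(-.03,-.06,.024),B(.075,.0,.024)])
zt=p[2]+.0325; s0=p[:2]+[-.0026,-.0024]
S=lambda x,y:np.r_[s0+ex*x+ey*y,zt]
k=proj(w,[S(.03,-.05),S(-.03,-.05),S(.03,0),S(-.03,0)]); print("pred board",c,"pred stack",k)
im=w["color"]
bl=edge(im,c[0]*.95+c[2]*.05,c[0]*.5+c[2]*.5); bs=edge(im,c[0]*.95+c[1]*.05,c[1]*.5+c[0]*.5)
sl=edge(im,k[0],k[2]*.6+k[0]*.4);sr=edge(im,k[1],k[3]*.6+k[1]*.4);st=edge(im,k[0],k[1])
print("board",wl(w,bl,.024),wl(w,bs,.024),plane(w,X(bl,bs),.024),X(bl,bs))
print("stack",wl(w,sl,zt),wl(w,sr,zt),wl(w,st,zt),plane(w,[X(sl,st),X(sr,st)],zt),X(sl,st),X(sr,st))
E
```

```text
[0.551  0.0052 0.0494] [-0.0182  0.9998  0.0002 -0.0001] 33.1752473115921
pred board [[236.4648 123.0275]
 [417.9162 124.4621]
 [242.2514 221.1942]] pred stack [[242.0545 153.5993]
 [388.0174 154.7213]
 [248.2353 264.3628]
 [380.7815 265.2765]]
board 1.7406272875728332 91.69881966425535 [[ 0.4899 -0.0459  0.024 ]] [234.9663 123.576 ]
stack 0.9802159695432876 -177.85626229260745 91.39913812063261 [[ 0.4972 -0.0267  0.0819]
 [ 0.4957  0.032   0.0819]] [246.64   148.5298] [390.0256 150.2685]
```

Request:
{"op": "apply_moves", "data": {
  "rows": [
    {"x":-2,"y":-2.8,"z":15,"ax":0,"ay":0,"az":0,"gripper":0.4},
    {"x":0,"y":0,"z":15,"ax":0,"ay":0,"az":0,"gripper":0.4},
    {"x":0,"y":0,"z":10,"ax":0,"ay":0,"az":0,"gripper":0.4},
    {"x":0,"y":0,"z":6,"ax":0,"ay":0,"az":0,"gripper":0.4},
    {"x":0,"y":0,"z":0,"ax":0,"ay":0,"az":0,"gripper":0.4}
  ]
}}

```text
clock: 12.0
position: [0.5527, 0.0017, 0.0024]
ee_rot: [-0.018, 1.0, 0.0, -0.0]
ft_force: [-0.3, 0.6, -0.7]
grip_width: 0.69
grasp_force: 33.2
```

Request:
{"op": "apply_moves", "data": {
  "rows": [
    {"x":0,"y":0,"z":0.8,"ax":0,"ay":0,"az":0,"gripper":0.4},
    {"x":0,"y":0,"z":0.7,"ax":0,"ay":0,"az":0,"gripper":0.4},
    {"x":0,"y":0,"z":0,"ax":0,"ay":0,"az":0,"gripper":0.4},
    {"x":0,"y":0,"z":0,"ax":0,"ay":0,"az":0,"gripper":0.4}
  ]
}}

```text
clock: 12.33
position: [0.5532, 0.0011, 0.0016]
ee_rot: [-0.017, 1.0, 0.0, 0.0]
ft_force: [0.6, 0.5, -1.2]
grip_width: 0.689
grasp_force: 33.2
```

Request:
{"op": "apply_moves", "data": {
  "rows": [
    {"x":0,"y":0,"z":0.7,"ax":0,"ay":0,"az":0,"gripper":0.4},
    {"x":0,"y":0,"z":0.5,"ax":0,"ay":0,"az":0,"gripper":0.4},
    {"x":0,"y":0,"z":0,"ax":0,"ay":0,"az":0,"gripper":0.4}
  ]
}}

```text
clock: 12.58
position: [0.5532, 0.0011, 0.0007]
ee_rot: [-0.017, 1.0, 0.0, 0.0]
ft_force: [-3.3, -1.2, 8.3]
grip_width: 0.692
grasp_force: 34.1
```

Request:
{"op": "apply_moves", "data": {
  "rows": [
    {"x":0,"y":0,"z":0,"ax":0,"ay":0,"az":0,"gripper":0.3},
    {"x":0,"y":0,"z":0,"ax":0,"ay":0,"az":0,"gripper":0.2},
    {"x":0,"y":0,"z":0,"ax":0,"ay":0,"az":0,"gripper":0.1},
    {"x":0,"y":0,"z":0,"ax":0,"ay":0,"az":0,"gripper":0},
    {"x":0,"y":0,"z":0,"ax":0,"ay":0,"az":0,"gripper":0}
  ]
}}

```text
clock: 13.0
position: [0.5528, 0.0011, -0.0003]
ee_rot: [-0.017, 1.0, 0.0, -0.0]
ft_force: [-1.0, 0.9, 0.4]
grip_width: 0.998
grasp_force: 0.0
```

Request:
{"op": "apply_moves", "data": {
  "rows": [
    {"x":0,"y":0,"z":-20,"ax":0,"ay":0,"az":0,"gripper":0},
    {"x":0,"y":0,"z":-30,"ax":0,"ay":0,"az":0,"gripper":0},
    {"x":0,"y":0,"z":-35,"ax":0,"ay":0,"az":0,"gripper":0},
    {"x":0,"y":30,"z":-25,"ax":0,"ay":0,"az":0,"gripper":0},
    {"x":0,"y":35,"z":0,"ax":0,"ay":0,"az":0,"gripper":0}
  ]
}}

```text
clock: 13.42
position: [0.554, 0.0642, 0.1156]
ee_rot: [-0.014, 1.0, 0.0, 0.004]
ft_force: [1.6, 0.5, 0.3]
grip_width: 1.001
grasp_force: 0.0
```

Request:
{"op": "apply_moves", "data": {
  "rows": [
    {"x":0,"y":35,"z":0,"ax":0,"ay":0,"az":0,"gripper":0},
    {"x":0,"y":0,"z":0,"ax":0,"ay":0,"az":0,"gripper":0},
    {"x":0,"y":0,"z":0,"ax":0,"ay":0,"az":0,"gripper":0}
  ]
}}

```text
clock: 13.67
position: [0.549, 0.1036, 0.1096]
ee_rot: [-0.019, 1.0, 0.0, -0.0]
ft_force: [0.7, -1.2, 0.3]
grip_width: 0.997
grasp_force: 0.0
```

```bash
python3 - <<'E'
from h import *
import pickle
np.set_printoptions(precision=4,suppress=True)
w=camera("wrist"); o=get_obs(); p=o["position"]; print(p,o["ee_rot"],o["joint_pos"]); pickle.dump(w,open("c3.pkl","wb"))
cv2.imwrite("pics/w7.png",w["color"][:,:,::-1])
print(proj(w,[[.5484,.0012,.033],[.4299,.11,.015],[.572,-.18,.055]]))
E
```

```text
[0.5492 0.1014 0.1096] [-0.0179  0.9998 -0.0001 -0.0002] [-0.4489  0.2636  0.2138  1.7741 -0.0616  1.1108  1.3918]
[[188.9694 195.6424]
 [333.9867  41.202 ]
 [-68.9155 225.2196]]
```

View pics/w7.png

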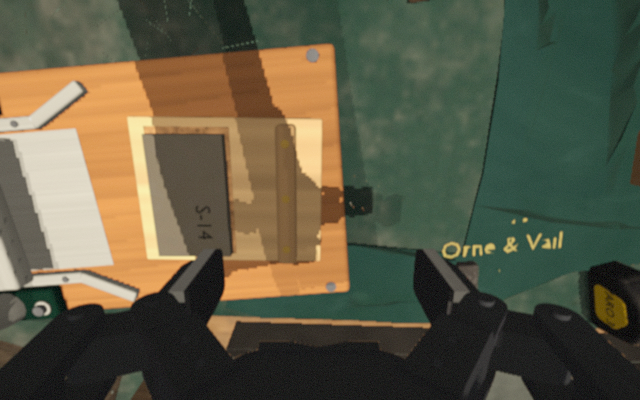

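The stack lies on the cork at (143–231, 133–255). The batten is at (286,195) and the board spans (128,117) to (322,262). The guide mouth's rails are at (85,88) and (135,295). I'll measure the stack and the press axis in board terms.

```bash
python3 - <<'E'
from h import *
import pickle
np.set_printoptions(precision=4,suppress=True)
w=pickle.load(open("c3.pkl","rb")); im=w["color"]
bl=edge(im,(129,122),(147,255)); bs=edge(im,(133,118),(315,119)); br=edge(im,(322,125),(322,180),5); bf=edge(im,(155,259),(200,260),4)
bc=plane(w,[X(bl,bs),X(br,bs),X(bl,bf)],.024)[:,:2]; print("board",bc,wl(w,bl,.024),wl(w,bs,.024),wl(w,br,.024), X(bl,bs),X(br,bs),X(bl,bf))
sl=edge(im,(144,138),(153,248),4); st=edge(im,(146,133),(225,133),4); sr=edge(im,(229,138),(231,248),4); sb=edge(im,(158,252),(226,255),4)
sc=plane(w,[X(sl,st),X(sr,st),X(sl,sb),X(sr,sb)],.033)[:,:2]; print("stack px",[X(sl,st),X(sr,st),X(sl,sb),X(sr,sb)],sc,sc.mean(0),wl(w,sl,.033),wl(w,st,.033),wl(w,sr,.033),wl(w,sb,.033))
a=np.radians(wl(w,bs,.024)); a=a if a<0 else a-np.pi; ex=np.array([np.cos(a),np.sin(a)]); ey=np.array([-ex[1],ex[0]])
org=(bc[0]+bc[1])/2+.06*ey; org2=bc[0]-.075*ex+.06*ey; print("org",org,org2,"stack in board",[(sc.mean(0)-org2)@e for e in (ex,ey)])
be=edge(im,(10,72),(325,45)); brr=edge(im,(334,55),(348,285)); bff=edge(im,(150,303),(340,293),5)
print("base",wl(w,be,.015),wl(w,brr,.015),wl(w,bff,.015),plane(w,[X(be,brr),X(brr,bff)],.015)[:,:2])
E
```

```text
board [[ 0.4898 -0.0458]
 [ 0.4858  0.1025]
 [ 0.6078 -0.0426]] 1.5591659844922252 91.52013625287411 -177.6519472972387 [126.2943 115.9922] [321.     118.4725] [146.8448 257.6552]
stack px [array([141.4919, 133.    ], dtype=float32), array([224.807, 133.   ], dtype=float32), array([158.2464, 255.7984], dtype=float32), array([232.7162, 254.161 ], dtype=float32)] [[ 0.5013 -0.0308]
 [ 0.4989  0.0313]
 [ 0.6012 -0.0279]
 [ 0.5973  0.0339]] [0.5497 0.0016] 1.6685384688595495 92.22564957028983 1.526403565519999 93.57778854674449
org [0.5478 0.03  ] [0.5477 0.0307] stack in board [np.float64(0.029153919649706424), np.float64(0.0011468880130205141)]
base 96.882027516823 6.943113559209071 96.35520094384006 [[0.4311 0.1094]
 [0.6394 0.1348]]
```

Stack position in the board frame is (29.2, 1.1) mm, square, and inside the pad's ±3 mm margin. The board is centred in front of the press (y ≈ +1 mm) with a yaw error of −5.3°. I'll turn the tool square to the press and push the batten with both half-open fingers, which also squares the board.

Request:
{"op": "apply_moves", "data": {
  "rows": [
    {"x":0,"y":0,"z":0,"ax":0,"ay":0,"az":6.54,"gripper":0.35},
    {"x":0,"y":0,"z":0,"ax":0,"ay":0,"az":6.54,"gripper":0.35},
    {"x":0,"y":0,"z":0,"ax":0,"ay":0,"az":6.54,"gripper":0.35},
    {"x":0,"y":0,"z":0,"ax":0,"ay":0,"az":6.54,"gripper":0.35},
    {"x":0,"y":0,"z":0,"ax":0,"ay":0,"az":6.54,"gripper":0.35}
  ]
}}

```text
clock: 14.13
position: [0.5495, 0.0992, 0.1096]
ee_rot: [0.269, 0.963, -0.0, -0.0]
ft_force: [-0.2, -0.9, -0.0]
grip_width: 0.648
grasp_force: 0.0
```

Request:
{"op": "apply_moves", "data": {
  "rows": [
    {"x":0,"y":0,"z":0,"ax":0,"ay":0,"az":6.54,"gripper":0.35},
    {"x":0,"y":0,"z":0,"ax":0,"ay":0,"az":6.54,"gripper":0.35},
    {"x":0,"y":0,"z":0,"ax":0,"ay":0,"az":6.54,"gripper":0.35},
    {"x":0,"y":0,"z":0,"ax":0,"ay":0,"az":6.54,"gripper":0.35},
    {"x":0,"y":0,"z":0,"ax":0,"ay":0,"az":6.54,"gripper":0.35}
  ]
}}

```text
clock: 14.55
position: [0.5495, 0.0992, 0.1096]
ee_rot: [0.529, 0.849, -0.0, 0.0]
ft_force: [-0.9, -0.1, 0.2]
grip_width: 0.65
grasp_force: 0.0
```

Request:
{"op": "apply_moves", "data": {
  "rows": [
    {"x":0,"y":0,"z":0,"ax":0,"ay":0,"az":6.54,"gripper":0.35},
    {"x":0,"y":0,"z":0,"ax":0,"ay":0,"az":6.54,"gripper":0.35},
    {"x":0,"y":0,"z":0,"ax":0,"ay":0,"az":6.54,"gripper":0.35},
    {"x":13.7,"y":-8.4,"z":0,"ax":0,"ay":0,"az":0,"gripper":0.35},
    {"x":0,"y":0,"z":0,"ax":0,"ay":0,"az":0,"gripper":0.35}
  ]
}}

```text
clock: 14.97
position: [0.5384, 0.114, 0.1094]
ee_rot: [0.663, 0.749, -0.0, -0.001]
ft_force: [-0.2, 1.2, -0.6]
grip_width: 0.649
grasp_force: 0.0
```

```bash
python3 - <<'E'
from h import *
import pickle
np.set_printoptions(precision=4,suppress=True)
s=camera("side"); w=camera("wrist"); o=get_obs(); print(o["position"],o["ee_rot"],o["grip_width"]); pickle.dump((s,w),open("c4.pkl","wb"))
b=o["ee_rot"]; print(np.degrees(np.arctan2(2*b[1]**2-1,2*b[0]*b[1])))
im=w["color"]; hsv=cv2.cvtColor(im,cv2.COLOR_RGB2HSV)
# finger pads: light-grey inner faces; print tip-ish rows
g=im.max(2).astype(int)
for r in range(210,330,10): print(r,"".join("#" if v<45 else ("+" if v<110 else ".") for v in g[r,120:520:5]))
E
```

```text
[0.5396 0.1128 0.1097] [ 0.6627  0.7488 -0.0001  0.    ] 0.6507581524838157
6.981007191465048
210 .....+++.................................................................+++++++
220 .....+.+................................................................+++++++.
230 ....++..+.++++++........................................................+++++++.
240 ++++++++++++++++.......................................................+++++++..
250 ++++++++++++++++..........+#........................#+.................+++++++..
260 ++++++++++++++++.....++..+##........................###...+...........+++++++...
270 +++++++++++++++++...#+..+###........................#++#...++.........++++++....
280 ++++++++++++++++++++++..+###........................####+.++++++.....+++++++....
290 +++++++++++++++++++++++++###....++++++++++...........###+++#++++++...+++#+++....
300 ++++++++++++##+++++#+++++##..........................###+#++++++++++++#++++++++.
310 +++++++++++++#+++++++#++##...................+........#++#++###++#++#+#+++++++++
320 +++++++++++++++++++++++++#.....................+.......++++###++++++++++++#+++++
```

Request:
{"op": "apply_moves", "data": {
  "rows": [
    {"x":0,"y":0,"z":30,"ax":0,"ay":0,"az":0,"gripper":0.35},
    {"x":0,"y":0,"z":30,"ax":0,"ay":0,"az":0,"gripper":0.35},
    {"x":0,"y":0,"z":25,"ax":0,"ay":0,"az":0,"gripper":0.35},
    {"x":0,"y":0,"z":15,"ax":0,"ay":0,"az":0,"gripper":0.35},
    {"x":0,"y":0,"z":0,"ax":0,"ay":0,"az":0,"gripper":0.35}
  ]
}}

```text
clock: 15.48
position: [0.5376, 0.1116, 0.0066]
ee_rot: [0.663, 0.748, -0.003, -0.001]
ft_force: [0.8, 0.0, -0.0]
grip_width: 0.651
grasp_force: 0.0
```

Request:
{"op": "apply_moves", "data": {
  "rows": [
    {"x":0,"y":0,"z":4,"ax":0,"ay":0,"az":0,"gripper":0.35},
    {"x":0,"y":0,"z":2.7,"ax":0,"ay":0,"az":0,"gripper":0.35},
    {"x":0,"y":0,"z":0,"ax":0,"ay":0,"az":0,"gripper":0.35},
    {"x":0,"y":0,"z":0,"ax":0,"ay":0,"az":0,"gripper":0.35}
  ]
}}

```text
clock: 15.82
position: [0.5402, 0.1137, 0.004]
ee_rot: [0.663, 0.749, 0.001, 0.0]
ft_force: [-0.3, -0.4, -0.1]
grip_width: 0.654
grasp_force: 0.0
```

Request:
{"op": "apply_moves", "data": {
  "rows": [
    {"x":-4,"y":0,"z":0,"ax":0,"ay":0,"az":0,"gripper":0.35},
    {"x":-4,"y":0,"z":0,"ax":0,"ay":0,"az":0,"gripper":0.35},
    {"x":-4,"y":0,"z":0,"ax":0,"ay":0,"az":0,"gripper":0.35},
    {"x":-4,"y":0,"z":0,"ax":0,"ay":0,"az":0,"gripper":0.35},
    {"x":-4,"y":0,"z":0,"ax":0,"ay":0,"az":0,"gripper":0.35}
  ]
}}

```text
clock: 16.23
position: [0.5418, 0.0942, 0.0033]
ee_rot: [0.663, 0.749, 0.0, -0.0]
ft_force: [-1.1, 4.4, 2.5]
grip_width: 0.655
grasp_force: 2.2
```

Request:
{"op": "apply_moves", "data": {
  "rows": [
    {"x":-4,"y":0,"z":0,"ax":0,"ay":0,"az":0,"gripper":0.35},
    {"x":-4,"y":0,"z":0,"ax":0,"ay":0,"az":0,"gripper":0.35},
    {"x":-4,"y":0,"z":0,"ax":0,"ay":0,"az":0,"gripper":0.35},
    {"x":-4,"y":0,"z":0,"ax":0,"ay":0,"az":0,"gripper":0.35},
    {"x":-4,"y":0,"z":0,"ax":0,"ay":0,"az":0,"gripper":0.35}
  ]
}}

```text
clock: 16.65
position: [0.5446, 0.0742, 0.0033]
ee_rot: [0.663, 0.749, 0.0, -0.0]
ft_force: [-0.1, 5.1, 2.8]
grip_width: 0.653
grasp_force: 2.1
```

Request:
{"op": "apply_moves", "data": {
  "rows": [
    {"x":-6,"y":0,"z":0,"ax":0,"ay":0,"az":0,"gripper":0.35},
    {"x":-7,"y":0,"z":0,"ax":0,"ay":0,"az":0,"gripper":0.35},
    {"x":-7,"y":0,"z":0,"ax":0,"ay":0,"az":0,"gripper":0.35},
    {"x":-7,"y":0,"z":0,"ax":0,"ay":0,"az":0,"gripper":0.35},
    {"x":-5,"y":0,"z":0,"ax":0,"ay":0,"az":0,"gripper":0.35}
  ]
}}

```text
clock: 17.07
position: [0.5484, 0.0413, 0.0032]
ee_rot: [0.663, 0.748, 0.0, 0.0]
ft_force: [-0.2, 4.8, 3.3]
grip_width: 0.65
grasp_force: 2.7
```

Request:
{"op": "apply_moves", "data": {
  "rows": [
    {"x":-5,"y":0,"z":0,"ax":0,"ay":0,"az":0,"gripper":0.35},
    {"x":-6,"y":0,"z":0,"ax":0,"ay":0,"az":0,"gripper":0.35},
    {"x":-6,"y":0,"z":0,"ax":0,"ay":0,"az":0,"gripper":0.35},
    {"x":-6,"y":0,"z":0,"ax":0,"ay":0,"az":0,"gripper":0.35},
    {"x":-5,"y":0,"z":0,"ax":0,"ay":0,"az":0,"gripper":0.35}
  ]
}}

```text
clock: 17.48
position: [0.5473, 0.0326, 0.0032]
ee_rot: [0.658, 0.753, 0.004, -0.01]
ft_force: [-30.5, 72.3, 29.3]
grip_width: 0.652
grasp_force: 38.2
```

```bash
python3 - <<'E'
from h import *
import pickle
np.set_printoptions(precision=4,suppress=True)
t=camera("top"); w=camera("wrist"); o=get_obs(); print(o["position"],o["ft_force"],o["torque"]); pickle.dump((t,w),open("c5.pkl","wb"))
hsv=cv2.cvtColor(t["color"],cv2.COLOR_RGB2HSV); H,S,V=[hsv[...,i].astype(int) for i in range(3)]
m=(H>15)&(H<35)&(V>200)&(S<150)
print(proj(t,[.55,-.05,.024]))
print("\n".join("".join("#" if v else "." for v in r) for r in m[175:225,315:400]))
E
```

```text
[0.5472 0.0327 0.0032] [-26.5539  59.0621  25.3232] [12.4844  5.1765  0.0276]
[[357.9722 198.4065]]
....................#############################....................................
.....##..............#############################...#...............................
................#....################################.####..####.....................
................#....########################################.##.....................
................#.....########################################.##....................
......................###########################################....................
......................###########################################....................
................##....#########################################.##...................
............##...##....#################################.###.#..##...................
.........#.............#################################..##.#.####..................
#..#...................################################.#..####.###..................
#......................###############################
[... 2599 characters left out ...]
............
................##############################################.......................
................##############################################.......................
................###############################################......................
.................##############################################......................
................###############################################......................
.................###############################################.....................
.................###############################################.....................
.................###############################################.....................
```

The board jammed at the channel entry, and I read 72 N at the wrist. I'll back off at once, lift, and measure how it sits.

Request:
{"op": "apply_moves", "data": {
  "rows": [
    {"x":20,"y":0,"z":0,"ax":0,"ay":0,"az":0,"gripper":0.35},
    {"x":12,"y":0,"z":0,"ax":0,"ay":0,"az":0,"gripper":0},
    {"x":0,"y":0,"z":-20,"ax":0,"ay":0,"az":0,"gripper":0},
    {"x":0,"y":0,"z":-30,"ax":0,"ay":0,"az":0,"gripper":0},
    {"x":0,"y":0,"z":-40,"ax":0,"ay":0,"az":0,"gripper":0}
  ]
}}

```text
clock: 18.0
position: [0.5457, 0.0441, 0.0916]
ee_rot: [0.663, 0.748, -0.003, -0.001]
ft_force: [1.1, 0.9, -0.3]
grip_width: 1.005
grasp_force: 0.0
```

Request:
{"op": "apply_moves", "data": {
  "rows": [
    {"x":0,"y":0,"z":-40,"ax":0,"ay":0,"az":0,"gripper":0},
    {"x":0,"y":0,"z":-40,"ax":0,"ay":0,"az":0,"gripper":0},
    {"x":0,"y":0,"z":-30,"ax":0,"ay":0,"az":0,"gripper":0},
    {"x":0,"y":0,"z":0,"ax":0,"ay":0,"az":0,"gripper":0},
    {"x":0,"y":0,"z":0,"ax":0,"ay":0,"az":0,"gripper":0}
  ]
}}

```text
clock: 18.42
position: [0.5487, 0.0444, 0.2046]
ee_rot: [0.664, 0.748, 0.001, 0.001]
ft_force: [-1.1, 0.5, 0.2]
grip_width: 0.998
grasp_force: 0.0
```

```bash
python3 - <<'E'
from h import *
import pickle
np.set_printoptions(precision=4,suppress=True)
w=camera("wrist"); o=get_obs(); print(o["position"],o["ft_force"]); pickle.dump(w,open("c6.pkl","wb"))
im=w["color"]; cv2.imwrite("pics/w8.png",im[:,:,::-1])
P=np.array([.572,-.180]); px=np.array([.1201,-.9928]); py=np.array([.9928,.1201])
print(proj(w,[np.r_[P+px*x+py*y,z] for x,y,z in [(-.073,-.06,.024),(-.073,.06,.024),(-.223,-.06,.024),(-.223,.06,.024),(-.305,-.106,.015),(-.305,.106,.015),(-.11,-.084,.023),(-.11,.084,.023),(-.07,-.062,.023),(-.07,.062,.023)]]))
# rectify: warp the baseboard plane region z=.024 into press frame for row/column profiling, 1 px = 1 mm
xs,ys=np.meshgrid(np.arange(-310,-40),np.arange(-115,116))
Q=np.c_[P+px*(xs.reshape(-1,1)/1e3)+py*(ys.reshape(-1,1)/1e3),np.full(xs.size,.024)]
uv=proj(w,Q).astype(np.float32).reshape(*xs.shape,2); r=cv2.remap(im,uv[...,0],uv[...,1],1)
cv2.imwrite("pics/rect.png",r[:,:,::-1]); hsv=cv2.cvtColor(r,cv2.COLOR_RGB2HSV)
def sym(p):
    h,s,v=map(int,p)
    if v<50: return "#"
    if s<60: return "w" if v>150 else "g"
    if h<15: return "o"
    if h<35: return "y" if s<150 else "o"
    return "G"
for j in range(0,231,6): print("%5d"%ys[j,0],"".join(sym(p) for p in hsv[j,::2]))
E
```

```text
[0.5477 0.0447 0.2029] [ 0.4617 -0.4428 -1.7856]
[[267.257  296.1043]
 [364.5986 295.8621]
 [261.24   176.5139]
 [369.7203 176.3385]
 [215.6086  99.1462]
 [414.7976  98.9365]
 [246.0798 268.5943]
 [385.547  268.2753]
 [265.8718 297.7906]
 [366.0059 297.5402]]
 -115 GGGGGgGGGGGGGGgggggggggggggggGGGGGggggGGGGGggggggggggggg#gggggggggggggggggggggggggggggg#############################ggggggggggggggggggg
 -109 gggggggGGGGGGGgggggggggggggGGGGGggggggggggggggggggggggggggggggggggggggggggggggggggggggggggggggggggggggggggggggggggggggggggggggggggggggg
 -103 GGGgyyyyyyyyyyyyyyyyyyyyyyyyyyyyyyyyyyyyyyyyyyyyyyyyyyyyyyyyoyyyyyyyoyyyyyyyyyyyyyyyyyyyyyyoyyyyyyygyyyyyyyoyyyyyyyyyyyyyyyyyyyyyyyyygg
  -97 GGgyyyyyywwwwoyyyyyyyoyyyyyoooyyoyyyyyoyyyoyooyyooyyoyooooooooooooooooooooooooooooooooooooooooooooooooyyyyyyyyyyyyyyyyyyyyyyyyyyyyooy#G
  -91 GGgoyyyyyyooyyyyyyyyyyoyyyyyyyyyyyyyyyoyoyyyyyyyyyoyooyoooooooooooooooooooooooooooooooooooooooooooogwwoyyyyyyyyyyyyyyyyyyyyyyyyyyyyoo#G
  -85 GGyyyyyyyyyyyyyyyyyyyyyooyoyyyyyyoooyoyooooooyoyyyoyoyyoooooooooooooooooooooooooooooooooooooooooogggwwwwwwwwwoyyyyyyyyyyyyyy
[... 3997 characters left out ...]
oyyyyyyyyyyyyyyoyyyyyyyyooyyoyoyyooooyooyyyyyyyoyoyyyyyyyooooyyyyyyyyyyyyyyyyyyyyyyyyyyyyyyyyyowwwwwwyyyyyyyyyyyyyyyyyyyyyyyyyyooy#G
   95 GGgyyyyyywwwwoyyyyyyoooyoooyyyyyyyyyyyoyooyyyyyyyyyyyyyyyyyoyyyyyyyyyyyyyyyyyyyyyyyyyyyyyyyyyyyyyyyyyyyyyyyyyyyyyyyyyyyyyyyyyyyyyyyoo#G
  101 GGGyoyyyyyoooyyyyyyyyyyyyyyyyyyyyyyyyyyyyyyyyyyyyyyyyyyyyyyoyyyyyyyyyyyyyoyyyyyyyyyyoyyyyyyyyyyyyyoyyyyyyyyyyyoyyyyyoyoyyyyyyoyyyyyyyGG
  107 GGGGGGGGGGGGGGGGGGGGGGGGGGGGGGGGGGGGGGGGGGGGGGGGGGGGGGGGGGGGggggGGggggGGGgggggggggGgggGGGggggGgGGGGGGGGGgggggggGGGGGggggggggyyyyyyyyyyy
  113 GGGGGGGGGGGGGGGGGGGGGGGGGGGGGGGGGGGGGGGGGGGGGGGGGGGGGGGGGGGGGGGGGGGGGGGGGGGGGGGGGGgggGGGGGGggggggyyyyyyyyyyyyygggggGgggggGgGGGGGGGGgggG
```

```bash
python3 - <<'E'
from h import *
import pickle
np.set_printoptions(precision=1,suppress=True)
P=np.array([.572,-.180]); px=np.array([.1201,-.9928]); py=np.array([.9928,.1201])
PF=lambda q:np.c_[(q[:,:2]-P)@px,(q[:,:2]-P)@py]*1e3
W=lambda x,y,z:np.r_[P+px*x/1e3+py*y/1e3,z/1e3]
w3=pickle.load(open("c3.pkl","rb")); w6=pickle.load(open("c6.pkl","rb"))
for n,w in (("c3",w3),("c6",w6)):
    print(n,"platen front top/bottom px",proj(w,[W(-45,-58,55),W(-45,58,55),W(-45,-58,39),W(-45,58,39)]).tolist())
for z in (.015,.024,.039,.055): print("c3 white edge at z",z,PF(plane(w3,[(75,130),(112,265)],z)).tolist())
im=w6["color"]
for z,name in ((.024,"board/rail plane"),):
  for x in (-200,-180,-130,-110,-100,-90,-80,-66,-60,-55):
    ys=np.arange(-100,100.1,.5); uv=proj(w6,[W(x,y,24 if x<-75 else 23) for y in ys]).astype(np.float32)
    v=cv2.remap(cv2.GaussianBlur(im,(3,3),0),uv[:,:1],uv[:,1:],1)[:,0].astype(int)
    g=np.abs(v[4:]-v[:-4]).sum(1); pk=[(ys[i+2],int(g[i])) for i in range(2,len(g)-2) if g[i]==g[max(0,i-6):i+7].max() and g[i]>60]
    print(x,pk)
for y in (-55,-40,-20,0,20,40,55):
    xs=np.arange(-240,-41,.5); uv=proj(w6,[W(x,y,24) for x in xs]).astype(np.float32)
    v=cv2.remap(cv2.GaussianBlur(im,(3,3),0),uv[:,:1],uv[:,1:],1)[:,0].astype(int)
    g=np.abs(v[4:]-v[:-4]).sum(1); print("y",y,[(xs[i+2],int(g[i]),v[i+4].tolist()) for i in range(2,len(g)-2) if g[i]==g[max(0,i-10):i+11].max() and g[i]>90])
E
```

```text
c3 platen front top/bottom px [[-39.32895230516357, 140.1675922557504], [17.53161429666136, 290.74196750121985], [-15.50865427640764, 138.2386175074368], [35.20766304469379, 280.18942221411135]]
c6 platen front top/bottom px [[265.9678855476376, 332.34885280550634], [365.7707815265504, 332.0741945965292], [268.040923427007, 323.461527046211], [363.84032279710675, 323.2040847648468]]
c3 white edge at z 0.015 [[-94.39908622422583, -58.52399208345279], [-93.63937670921582, 60.50801192068924]]
c3 white edge at z 0.024 [[-101.16507522076309, -58.47537354721974], [-100.4317523473948, 56.42234653458753]]
c3 white edge at z 0.039 [[-112.44172354832521, -58.39434265349803], [-111.75237841102641, 49.61290422441808]]
c3 white edge at z 0.055 [[-124.4701484310581, -58.307909700194955], [-123.82771287890014, 42.34949909357064]]
-200 [(np.float64(-64.0), 80), (np.float64(-57.0), 71), (np.float64(63.5), 61), (np.float64(84.0), 129)]
-180 [(np.float64(-55.5), 70), (np.float64(63.0), 67), (np.float64(63.5), 67), (np.float64(84.0), 124)]
-130 [(np.float64(-55.5), 84), (np.float64(-46.0), 71), (np.floa
[... 2348 characters left out ...]
, (np.float64(-216.5), 159, [180, 146, 99]), (np.float64(-149.5), 109, [117, 88, 62]), (np.float64(-95.0), 92, [162, 146, 121]), (np.float64(-85.0), 107, [246, 232, 175]), (np.float64(-47.5), 126, [154, 148, 133])]
y 40 [(np.float64(-224.5), 114, [248, 216, 156]), (np.float64(-207.5), 137, [180, 145, 99]), (np.float64(-150.0), 122, [120, 90, 62]), (np.float64(-149.5), 122, [104, 80, 57]), (np.float64(-85.5), 104, [239, 224, 169]), (np.float64(-48.5), 124, [149, 144, 128])]
y 55 [(np.float64(-224.5), 127, [251, 228, 166]), (np.float64(-206.5), 163, [184, 151, 103]), (np.float64(-151.0), 103, [147, 112, 75]), (np.float64(-86.0), 104, [238, 224, 171]), (np.float64(-47.0), 118, [160, 152, 138])]
```

The board is square now (yaw about +0.6°) but about 2–3 mm too far to press +y. Its corner is caught at the rail kink. I'll grip the batten across, centre the board and steer it into the channel.

Request:
{"op": "apply_moves", "data": {
  "rows": [
    {"x":0,"y":0,"z":0,"ax":0,"ay":0,"az":-6.92,"gripper":0.53},
    {"x":0,"y":0,"z":0,"ax":0,"ay":0,"az":-6.92,"gripper":0.53},
    {"x":0,"y":0,"z":0,"ax":0,"ay":0,"az":-6.92,"gripper":0.53},
    {"x":0,"y":0,"z":0,"ax":0,"ay":0,"az":-6.92,"gripper":0.53},
    {"x":0,"y":0,"z":0,"ax":0,"ay":0,"az":-6.92,"gripper":0.53}
  ]
}}

```text
clock: 18.88
position: [0.5468, 0.045, 0.201]
ee_rot: [0.408, 0.913, -0.001, -0.001]
ft_force: [0.2, 0.0, 0.5]
grip_width: 0.471
grasp_force: 0.0
```

Request:
{"op": "apply_moves", "data": {
  "rows": [
    {"x":0,"y":0,"z":0,"ax":0,"ay":0,"az":-6.92,"gripper":0.53},
    {"x":0,"y":0,"z":0,"ax":0,"ay":0,"az":-6.92,"gripper":0.53},
    {"x":0,"y":0,"z":0,"ax":0,"ay":0,"az":-6.92,"gripper":0.53},
    {"x":0,"y":0,"z":0,"ax":0,"ay":0,"az":-6.92,"gripper":0.53},
    {"x":0,"y":0,"z":0,"ax":0,"ay":0,"az":-6.92,"gripper":0.53}
  ]
}}

```text
clock: 19.3
position: [0.5468, 0.045, 0.201]
ee_rot: [0.118, 0.993, -0.001, -0.002]
ft_force: [1.0, 0.4, 0.2]
grip_width: 0.467
grasp_force: 0.0
```

Request:
{"op": "apply_moves", "data": {
  "rows": [
    {"x":0,"y":0,"z":0,"ax":0,"ay":0,"az":-6.92,"gripper":0.53},
    {"x":0,"y":0,"z":0,"ax":0,"ay":0,"az":-6.92,"gripper":0.53},
    {"x":0,"y":0,"z":0,"ax":0,"ay":0,"az":-6.92,"gripper":0.53},
    {"x":0.8,"y":-28.2,"z":40,"ax":0,"ay":0,"az":0,"gripper":0.53},
    {"x":0,"y":0,"z":30,"ax":0,"ay":0,"az":0,"gripper":0.53}
  ]
}}

```text
clock: 19.72
position: [0.55, 0.0173, 0.1374]
ee_rot: [-0.059, 0.998, -0.001, 0.0]
ft_force: [0.5, -0.9, -1.7]
grip_width: 0.473
grasp_force: 0.0
```

Request:
{"op": "apply_moves", "data": {
  "rows": [
    {"x":0,"y":0,"z":30,"ax":0,"ay":0,"az":0,"gripper":0.53},
    {"x":0,"y":0,"z":0,"ax":0,"ay":0,"az":0,"gripper":0.53},
    {"x":0,"y":0,"z":0,"ax":0,"ay":0,"az":0,"gripper":0.53},
    {"x":0,"y":0,"z":0,"ax":0,"ay":0,"az":0,"gripper":0.53}
  ]
}}

```text
clock: 20.05
position: [0.5503, 0.022, 0.1099]
ee_rot: [-0.06, 0.998, -0.0, 0.0]
ft_force: [0.2, 0.1, 0.6]
grip_width: 0.465
grasp_force: 0.0
```

```bash
cat >> h.py <<'E'
P0=np.array([.572,-.180]); px=np.array([.1201,-.9928]); py=np.array([.9928,.1201])
W=lambda x,y,z:np.r_[P0+px*x/1e3+py*y/1e3,z/1e3]
PF=lambda q:np.c_[(q[:,:2]-P0)@px,(q[:,:2]-P0)@py]*1e3
def scan(w,pts,axis,th=80):
    uv=proj(w,[W(*p) for p in pts]).astype(np.float32); v=cv2.remap(cv2.GaussianBlur(w["color"],(3,3),0),uv[:,:1],uv[:,1:],1)[:,0].astype(int)
    g=np.abs(v[4:]-v[:-4]).sum(1); return [(float(pts[i+2][axis]),int(g[i])) for i in range(2,len(g)-2) if g[i]==g[max(0,i-8):i+9].max() and g[i]>th]
E
python3 - <<'E'
from h import *
np.set_printoptions(precision=4,suppress=True)
w=camera("wrist"); o=get_obs(); print(o["position"],o["ee_rot"],o["joint_pos"],PF(o["position"][None]))
cv2.imwrite("pics/w9.png",w["color"][:,:,::-1])
for y in (-50,-40,-30): print("y",y,"z24",scan(w,[(x,y,24) for x in np.arange(-240,-60,.5)],0),"z39",scan(w,[(x,y,39) for x in np.arange(-220,-170,.5)],0,60))
for x in (-100,-120,-160,-210): print("x",x,scan(w,[(x,y,24) for y in np.arange(-75,75,.5)],1,60))
E
```

```text
[0.5508 0.0222 0.1105] [-0.0602  0.9982  0.      0.0009] [-0.402   0.2489  0.3207  1.7989 -0.087   1.1058  1.6397] [[-203.2576    3.2209]]
y -50 z24 [(-222.5, 170), (-203.0, 131), (-197.0, 161), (-93.0, 171)] z39 [(-203.0, 128), (-197.5, 194)]
y -40 z24 [(-223.0, 159), (-203.5, 114), (-198.5, 210), (-159.5, 89), (-148.0, 114), (-84.5, 175)] z39 [(-198.5, 196)]
y -30 z24 [(-223.0, 165), (-199.0, 200), (-161.0, 90), (-160.5, 90), (-148.5, 138), (-84.5, 176)] z39 [(-199.0, 202)]
x -100 [(-55.0, 100), (-48.0, 70), (-42.5, 101), (61.0, 128), (72.5, 108)]
x -120 [(-55.5, 101), (-55.0, 101), (-43.5, 96), (61.0, 249)]
x -160 [(-55.5, 118)]
x -210 [(-56.0, 166), (-6.0, 182), (21.0, 155), (63.0, 114)]
```

Request:
{"op": "apply_moves", "data": {
  "rows": [
    {"x":0,"y":-6,"z":30,"ax":0,"ay":0,"az":0,"gripper":0.53},
    {"x":0,"y":0,"z":30,"ax":0,"ay":0,"az":0,"gripper":0.53},
    {"x":0,"y":0,"z":20,"ax":0,"ay":0,"az":0,"gripper":0.53},
    {"x":0,"y":0,"z":5,"ax":0,"ay":0,"az":0,"gripper":0.53},
    {"x":0,"y":0,"z":0,"ax":0,"ay":0,"az":0,"gripper":0.53}
  ]
}}

```text
clock: 20.52
position: [0.5506, 0.0163, 0.0242]
ee_rot: [-0.06, 0.998, -0.0, -0.0]
ft_force: [0.6, 0.3, -0.0]
grip_width: 0.469
grasp_force: 0.0
```

Request:
{"op": "apply_moves", "data": {
  "rows": [
    {"x":0,"y":0,"z":10,"ax":0,"ay":0,"az":0,"gripper":0.53},
    {"x":0,"y":0,"z":5,"ax":0,"ay":0,"az":0,"gripper":0.53},
    {"x":0,"y":0,"z":5,"ax":0,"ay":0,"az":0,"gripper":0.53},
    {"x":0,"y":0,"z":0,"ax":0,"ay":0,"az":0,"gripper":0.53},
    {"x":0,"y":0,"z":0,"ax":0,"ay":0,"az":0,"gripper":0.53}
  ]
}}

```text
clock: 20.93
position: [0.5507, 0.0163, 0.0043]
ee_rot: [-0.06, 0.998, 0.0, 0.0]
ft_force: [0.1, -0.9, -0.0]
grip_width: 0.47
grasp_force: 0.0
```

Down without contact. Now I'll close on the batten.

Request:
{"op": "apply_moves", "data": {
  "newtons": 40,
  "rows": [
    {"x":0,"y":0,"z":0,"ax":0,"ay":0,"az":0,"gripper":0.65},
    {"x":0,"y":0,"z":0,"ax":0,"ay":0,"az":0,"gripper":0.75},
    {"x":0,"y":0,"z":0,"ax":0,"ay":0,"az":0,"gripper":0.9},
    {"x":0,"y":0,"z":0,"ax":0,"ay":0,"az":0,"gripper":0.9},
    {"x":0,"y":0,"z":0,"ax":0,"ay":0,"az":0,"gripper":0.9}
  ]
}}

```text
clock: 21.35
position: [0.5511, 0.0162, 0.0046]
ee_rot: [-0.06, 0.998, 0.0, 0.0]
ft_force: [0.7, -0.5, 4.4]
grip_width: 0.163
grasp_force: 40.4
```

Request:
{"op": "apply_moves", "data": {
  "rows": [
    {"x":0,"y":4,"z":0,"ax":0,"ay":0,"az":0,"gripper":0.9},
    {"x":3,"y":0,"z":0,"ax":0,"ay":0,"az":0,"gripper":0.9},
    {"x":0,"y":-4,"z":0,"ax":0,"ay":0,"az":0,"gripper":0.9},
    {"x":0,"y":-4,"z":0,"ax":0,"ay":0,"az":0,"gripper":0.9},
    {"x":0,"y":0,"z":0,"ax":0,"ay":0,"az":0,"gripper":0.9}
  ]
}}

```text
clock: 21.77
position: [0.5484, 0.0135, 0.0046]
ee_rot: [-0.061, 0.998, 0.001, 0.0]
ft_force: [-0.1, 3.4, 7.4]
grip_width: 0.16
grasp_force: 40.7
```

Request:
{"op": "apply_moves", "data": {
  "rows": [
    {"x":0,"y":-3,"z":0,"ax":0,"ay":0,"az":0,"gripper":0.9},
    {"x":0,"y":-3,"z":0,"ax":0,"ay":0,"az":0,"gripper":0.9},
    {"x":0,"y":0,"z":0,"ax":0,"ay":0,"az":0,"gripper":0.9}
  ]
}}

```text
clock: 22.02
position: [0.5491, 0.008, 0.0046]
ee_rot: [-0.061, 0.998, 0.001, 0.0]
ft_force: [-1.6, 4.7, 6.6]
grip_width: 0.164
grasp_force: 40.8
```

Request:
{"op": "apply_moves", "data": {
  "rows": [
    {"x":0,"y":-4,"z":0,"ax":0,"ay":0,"az":0,"gripper":0.9},
    {"x":0,"y":-4,"z":0,"ax":0,"ay":0,"az":0,"gripper":0.9},
    {"x":0,"y":-4,"z":0,"ax":0,"ay":0,"az":0,"gripper":0.9},
    {"x":0,"y":0,"z":0,"ax":0,"ay":0,"az":0,"gripper":0.9}
  ]
}}

```text
clock: 22.35
position: [0.5506, -0.0042, 0.0046]
ee_rot: [-0.061, 0.998, 0.001, 0.0]
ft_force: [0.4, 3.5, 7.3]
grip_width: 0.163
grasp_force: 40.8
```

Request:
{"op": "apply_moves", "data": {
  "rows": [
    {"x":0,"y":-5,"z":0,"ax":0,"ay":0,"az":0,"gripper":0.9},
    {"x":0,"y":-5,"z":0,"ax":0,"ay":0,"az":0,"gripper":0.9},
    {"x":0,"y":-5,"z":0,"ax":0,"ay":0,"az":0,"gripper":0.9},
    {"x":0,"y":0,"z":0,"ax":0,"ay":0,"az":0,"gripper":0.9}
  ]
}}

```text
clock: 22.68
position: [0.5525, -0.0194, 0.0046]
ee_rot: [-0.061, 0.998, 0.001, 0.0]
ft_force: [0.6, 2.9, 7.6]
grip_width: 0.161
grasp_force: 40.8
```

Request:
{"op": "apply_moves", "data": {
  "rows": [
    {"x":0,"y":-5,"z":0,"ax":0,"ay":0,"az":0,"gripper":0.9},
    {"x":0,"y":-5,"z":0,"ax":0,"ay":0,"az":0,"gripper":0.9},
    {"x":0,"y":-5,"z":0,"ax":0,"ay":0,"az":0,"gripper":0.9},
    {"x":0,"y":-5,"z":0,"ax":0,"ay":0,"az":0,"gripper":0.9},
    {"x":0,"y":0,"z":0,"ax":0,"ay":0,"az":0,"gripper":0.9}
  ]
}}

```text
clock: 23.1
position: [0.5549, -0.0392, 0.0046]
ee_rot: [-0.061, 0.998, 0.001, 0.0]
ft_force: [-0.4, 3.4, 7.0]
grip_width: 0.159
grasp_force: 40.8
```

Request:
{"op": "apply_moves", "data": {
  "rows": [
    {"x":0,"y":-5,"z":0,"ax":0,"ay":0,"az":0,"gripper":0.9},
    {"x":0,"y":-5,"z":0,"ax":0,"ay":0,"az":0,"gripper":0.9},
    {"x":0,"y":-5,"z":0,"ax":0,"ay":0,"az":0,"gripper":0.9},
    {"x":0,"y":-5,"z":0,"ax":0,"ay":0,"az":0,"gripper":0.9},
    {"x":0,"y":0,"z":0,"ax":0,"ay":0,"az":0,"gripper":0.9}
  ]
}}

```text
clock: 23.52
position: [0.5574, -0.059, 0.0046]
ee_rot: [-0.061, 0.998, 0.001, 0.001]
ft_force: [0.0, 3.4, 7.6]
grip_width: 0.161
grasp_force: 40.8
```

Request:
{"op": "apply_moves", "data": {
  "rows": [
    {"x":0,"y":-5,"z":0,"ax":0,"ay":0,"az":0,"gripper":0.9},
    {"x":0,"y":-5,"z":0,"ax":0,"ay":0,"az":0,"gripper":0.9},
    {"x":0,"y":-5,"z":0,"ax":0,"ay":0,"az":0,"gripper":0.9},
    {"x":0,"y":-5,"z":0,"ax":0,"ay":0,"az":0,"gripper":0.9},
    {"x":0,"y":0,"z":0,"ax":0,"ay":0,"az":0,"gripper":0.9}
  ]
}}

```text
clock: 23.93
position: [0.5598, -0.0788, 0.0046]
ee_rot: [-0.061, 0.998, 0.001, 0.0]
ft_force: [-0.7, 3.5, 7.7]
grip_width: 0.161
grasp_force: 40.8
```

Request:
{"op": "apply_moves", "data": {
  "rows": [
    {"x":0,"y":0,"z":0,"ax":0,"ay":0,"az":0,"gripper":0.7},
    {"x":0,"y":0,"z":0,"ax":0,"ay":0,"az":0,"gripper":0.6},
    {"x":0,"y":0,"z":0,"ax":0,"ay":0,"az":0,"gripper":0.6},
    {"x":0,"y":0,"z":-15,"ax":0,"ay":0,"az":0,"gripper":0.6},
    {"x":0,"y":0,"z":-20,"ax":0,"ay":0,"az":0,"gripper":0.6}
  ]
}}

```text
clock: 24.35
position: [0.5574, -0.0804, 0.0375]
ee_rot: [-0.06, 0.998, 0.0, -0.002]
ft_force: [0.3, -0.2, -0.6]
grip_width: 0.402
grasp_force: 0.0
```

Request:
{"op": "apply_moves", "data": {
  "rows": [
    {"x":0,"y":20,"z":0,"ax":0,"ay":0,"az":0,"gripper":0.8},
    {"x":0,"y":22,"z":0,"ax":0,"ay":0,"az":0,"gripper":1},
    {"x":0,"y":0,"z":0,"ax":0,"ay":0,"az":0,"gripper":1},
    {"x":0,"y":0,"z":0,"ax":0,"ay":0,"az":0,"gripper":1},
    {"x":0,"y":0,"z":0,"ax":0,"ay":0,"az":0,"gripper":1}
  ]
}}

```text
clock: 24.77
position: [0.554, -0.0393, 0.0388]
ee_rot: [-0.06, 0.998, -0.0, -0.0]
ft_force: [0.1, -0.2, 0.5]
grip_width: 0.001
grasp_force: 0.0
```

Request:
{"op": "apply_moves", "data": {
  "rows": [
    {"x":0,"y":0,"z":15,"ax":0,"ay":0,"az":0,"gripper":1},
    {"x":0,"y":0,"z":12,"ax":0,"ay":0,"az":0,"gripper":1},
    {"x":0,"y":0,"z":5,"ax":0,"ay":0,"az":0,"gripper":1},
    {"x":0,"y":0,"z":0,"ax":0,"ay":0,"az":0,"gripper":1},
    {"x":0,"y":0,"z":0,"ax":0,"ay":0,"az":0,"gripper":1}
  ]
}}

```text
clock: 25.18
position: [0.554, -0.0392, 0.0067]
ee_rot: [-0.06, 0.998, -0.0, -0.0]
ft_force: [0.3, 0.7, -0.1]
grip_width: -0.0
grasp_force: 0.0
```

Request:
{"op": "apply_moves", "data": {
  "rows": [
    {"x":0,"y":-4,"z":0,"ax":0,"ay":0,"az":0,"gripper":1},
    {"x":0,"y":-4,"z":0,"ax":0,"ay":0,"az":0,"gripper":1},
    {"x":0,"y":-4,"z":0,"ax":0,"ay":0,"az":0,"gripper":1},
    {"x":0,"y":-4,"z":0,"ax":0,"ay":0,"az":0,"gripper":1},
    {"x":0,"y":-4,"z":0,"ax":0,"ay":0,"az":0,"gripper":1}
  ]
}}

```text
clock: 25.6
position: [0.5569, -0.0592, 0.0073]
ee_rot: [-0.06, 0.998, 0.0, 0.0]
ft_force: [0.2, 4.8, 0.5]
grip_width: -0.002
grasp_force: 2.3
```

Request:
{"op": "apply_moves", "data": {
  "rows": [
    {"x":0,"y":-3,"z":0,"ax":0,"ay":0,"az":0,"gripper":1},
    {"x":0,"y":-3,"z":0,"ax":0,"ay":0,"az":0,"gripper":1},
    {"x":0,"y":-3,"z":0,"ax":0,"ay":0,"az":0,"gripper":1},
    {"x":0,"y":-3,"z":0,"ax":0,"ay":0,"az":0,"gripper":1},
    {"x":0,"y":0,"z":0,"ax":0,"ay":0,"az":0,"gripper":1}
  ]
}}

```text
clock: 26.02
position: [0.5583, -0.0709, 0.0072]
ee_rot: [-0.06, 0.998, -0.0, 0.0]
ft_force: [-0.5, 1.9, 1.5]
grip_width: -0.005
grasp_force: 1.7
```

Request:
{"op": "apply_moves", "data": {
  "rows": [
    {"x":0,"y":-2,"z":0,"ax":0,"ay":0,"az":0,"gripper":1},
    {"x":0,"y":-2,"z":0,"ax":0,"ay":0,"az":0,"gripper":1},
    {"x":0,"y":0,"z":0,"ax":0,"ay":0,"az":0,"gripper":1}
  ]
}}

```text
clock: 26.27
position: [0.5587, -0.0746, 0.0071]
ee_rot: [-0.06, 0.998, 0.0, 0.0]
ft_force: [-0.9, 4.3, 2.7]
grip_width: 0.001
grasp_force: 2.2
```

Request:
{"op": "apply_moves", "data": {
  "rows": [
    {"x":0,"y":-2,"z":0,"ax":0,"ay":0,"az":0,"gripper":1},
    {"x":0,"y":-2,"z":0,"ax":0,"ay":0,"az":0,"gripper":1},
    {"x":0,"y":0,"z":0,"ax":0,"ay":0,"az":0,"gripper":1}
  ]
}}

```text
clock: 26.52
position: [0.5591, -0.0785, 0.0071]
ee_rot: [-0.06, 0.998, 0.0, 0.0]
ft_force: [-0.7, 4.5, 2.2]
grip_width: 0.0
grasp_force: 2.3
```

Request:
{"op": "apply_moves", "data": {
  "rows": [
    {"x":0,"y":-2,"z":0,"ax":0,"ay":0,"az":0,"gripper":1},
    {"x":0,"y":-1.5,"z":0,"ax":0,"ay":0,"az":0,"gripper":1},
    {"x":0,"y":0,"z":0,"ax":0,"ay":0,"az":0,"gripper":1}
  ]
}}

```text
clock: 26.77
position: [0.5596, -0.0819, 0.0071]
ee_rot: [-0.06, 0.998, 0.0, 0.0]
ft_force: [-1.4, 5.2, 3.6]
grip_width: 0.002
grasp_force: 2.5
```

Request:
{"op": "apply_moves", "data": {
  "rows": [
    {"x":0,"y":-1.5,"z":0,"ax":0,"ay":0,"az":0,"gripper":1},
    {"x":0,"y":-1.5,"z":0,"ax":0,"ay":0,"az":0,"gripper":1},
    {"x":0,"y":0,"z":0,"ax":0,"ay":0,"az":0,"gripper":1}
  ]
}}

```text
clock: 27.02
position: [0.5599, -0.0825, 0.0071]
ee_rot: [-0.061, 0.998, 0.001, -0.0]
ft_force: [-1.0, 11.3, 5.0]
grip_width: 0.004
grasp_force: 5.8
```

Request:
{"op": "apply_moves", "data": {
  "rows": [
    {"x":0,"y":-1.5,"z":0,"ax":0,"ay":0,"az":0,"gripper":1},
    {"x":0,"y":-1,"z":0,"ax":0,"ay":0,"az":0,"gripper":1},
    {"x":0,"y":0,"z":0,"ax":0,"ay":0,"az":0,"gripper":1}
  ]
}}

```text
clock: 27.27
position: [0.5606, -0.0829, 0.0071]
ee_rot: [-0.062, 0.998, 0.002, 0.0]
ft_force: [-1.5, 16.3, 5.2]
grip_width: 0.003
grasp_force: 8.6
```

Request:
{"op": "apply_moves", "data": {
  "rows": [
    {"x":0,"y":15,"z":0,"ax":0,"ay":0,"az":0,"gripper":1},
    {"x":0,"y":15,"z":-20,"ax":0,"ay":0,"az":0,"gripper":1},
    {"x":0,"y":25,"z":-35,"ax":0,"ay":0,"az":0,"gripper":1},
    {"x":0,"y":25,"z":-35,"ax":0,"ay":0,"az":0,"gripper":1},
    {"x":0,"y":25,"z":-30,"ax":0,"ay":0,"az":0,"gripper":1}
  ]
}}

```text
clock: 27.68
position: [0.5475, 0.0147, 0.1264]
ee_rot: [-0.059, 0.998, -0.001, 0.0]
ft_force: [1.3, -0.1, 0.7]
grip_width: -0.001
grasp_force: 0.0
```

Request:
{"op": "apply_moves", "data": {
  "rows": [
    {"x":0,"y":0,"z":-35,"ax":0,"ay":0,"az":0,"gripper":0.5},
    {"x":0,"y":0,"z":0,"ax":0,"ay":0,"az":0,"gripper":0.5},
    {"x":0,"y":0,"z":0,"ax":0,"ay":0,"az":0,"gripper":0.5}
  ]
}}

```text
clock: 27.93
position: [0.549, 0.0146, 0.1617]
ee_rot: [-0.06, 0.998, -0.0, 0.002]
ft_force: [0.0, 0.6, -0.5]
grip_width: 0.418
grasp_force: 0.0
```

```bash
python3 - <<'E'
from h import *
import pickle
np.set_printoptions(precision=4,suppress=True)
w=camera("wrist");t=camera("top");s=camera("side"); o=get_obs(); print(o["position"],PF(o["position"][None]),o["joint_pos"]); pickle.dump((w,t,s),open("c7.pkl","wb"))
for y in (-55,-50,-40,-30,-20): print("y",y,scan(w,[(x,y,24) for x in np.arange(-200,-50,.5)],0,60))
for x in (-300,): print("x",x,scan(w,[(x,y,15) for y in np.arange(-120,-60,.5)],1,60))
print("rear base",scan(w,[(x,-80,15) for x in np.arange(-330,-200,.5)],0,60))
for x in (-100,-98): print("x",x,scan(w,[(x,y,24) for y in np.arange(-75,75,.5)],1,50))
# knob: dark blob in side & top
for n,c in (("top",t),("side",s)): print(n,"knob pred",proj(c,[W(-12,-118,287)]),"pivot",proj(c,[W(0,-118,148)]))
E
```

```text
[0.547  0.0142 0.1585] [[-195.8083   -1.4924]] [-0.3968  0.1963  0.3249  1.7522 -0.0659  1.2058  1.6359]
y -55 [(-181.0, 163), (-105.5, 129), (-105.0, 129), (-80.0, 138)]
y -50 [(-182.5, 134), (-156.5, 62), (-105.5, 141), (-84.0, 157), (-75.5, 158), (-65.0, 61)]
y -40 [(-181.5, 139), (-105.5, 110), (-85.0, 152), (-74.5, 139)]
y -30 [(-182.0, 137), (-105.5, 132), (-85.0, 127), (-73.5, 155)]
y -20 [(-182.5, 128), (-105.5, 126), (-84.0, 156), (-72.5, 154)]
x -300 [(-105.5, 159)]
rear base [(-304.0, 167)]
x -100 [(-58.0, 90), (72.0, 95)]
x -98 [(71.0, 93)]
top knob pred [[402.4055 188.0399]] pivot [[400.1308 202.7419]]
side knob pred [[344.3724 134.7836]] pivot [[343.3749 168.6918]]
```

The board's rear edge is at press x = −105.5 against −105 expected, so it is fully home. Now the lever: I'll turn square to the press, rise, and go above the knob.

Request:
{"op": "apply_moves", "data": {
  "rows": [
    {"x":0,"y":0,"z":-12,"ax":0,"ay":0,"az":6.92,"gripper":0},
    {"x":0,"y":0,"z":-12,"ax":0,"ay":0,"az":6.92,"gripper":0},
    {"x":0,"y":0,"z":-12,"ax":0,"ay":0,"az":6.92,"gripper":0},
    {"x":0,"y":0,"z":-12,"ax":0,"ay":0,"az":6.92,"gripper":0},
    {"x":0,"y":0,"z":-12,"ax":0,"ay":0,"az":6.92,"gripper":0}
  ]
}}

```text
clock: 28.5
position: [0.5471, 0.0144, 0.2188]
ee_rot: [0.243, 0.97, -0.001, -0.001]
ft_force: [0.4, 0.8, -0.7]
grip_width: 1.0
grasp_force: 0.0
```

Request:
{"op": "apply_moves", "data": {
  "rows": [
    {"x":0,"y":0,"z":-12,"ax":0,"ay":0,"az":6.92,"gripper":0},
    {"x":0,"y":0,"z":-12,"ax":0,"ay":0,"az":6.92,"gripper":0},
    {"x":0,"y":0,"z":-12,"ax":0,"ay":0,"az":6.92,"gripper":0},
    {"x":0,"y":0,"z":-12,"ax":0,"ay":0,"az":6.92,"gripper":0},
    {"x":0,"y":0,"z":-12,"ax":0,"ay":0,"az":6.92,"gripper":0}
  ]
}}

```text
clock: 28.92
position: [0.5473, 0.0145, 0.2788]
ee_rot: [0.52, 0.854, -0.001, -0.001]
ft_force: [-0.0, -0.3, -0.6]
grip_width: 1.002
grasp_force: 0.0
```

Request:
{"op": "apply_moves", "data": {
  "rows": [
    {"x":0,"y":0,"z":-12,"ax":0,"ay":0,"az":6.92,"gripper":0},
    {"x":0,"y":0,"z":-12,"ax":0,"ay":0,"az":6.92,"gripper":0},
    {"x":0,"y":0,"z":-12,"ax":0,"ay":0,"az":6.92,"gripper":0},
    {"x":0,"y":0,"z":0,"ax":0,"ay":0,"az":0,"gripper":0},
    {"x":0,"y":0,"z":0,"ax":0,"ay":0,"az":0,"gripper":0}
  ]
}}

```text
clock: 29.33
position: [0.5477, 0.0148, 0.3148]
ee_rot: [0.662, 0.75, -0.001, -0.0]
ft_force: [0.3, 0.2, -0.5]
grip_width: 1.002
grasp_force: 0.0
```

Request:
{"op": "apply_moves", "data": {
  "rows": [
    {"x":-26,"y":-16.4,"z":0,"ax":0,"ay":0,"az":0,"gripper":0},
    {"x":-26,"y":-16.4,"z":0,"ax":0,"ay":0,"az":0,"gripper":0},
    {"x":-26,"y":-16.4,"z":0,"ax":0,"ay":0,"az":0,"gripper":0},
    {"x":0,"y":0,"z":0,"ax":0,"ay":0,"az":0,"gripper":0},
    {"x":0,"y":0,"z":0,"ax":0,"ay":0,"az":0,"gripper":0}
  ]
}}

```text
clock: 29.75
position: [0.5074, -0.0699, 0.3148]
ee_rot: [0.663, 0.749, -0.0, -0.001]
ft_force: [-0.2, 0.8, -0.1]
grip_width: 0.998
grasp_force: 0.0
```

```bash
python3 - <<'E'
from h import *
import pickle
np.set_printoptions(precision=4,suppress=True)
w=camera("wrist");t=camera("top");s=camera("side"); o=get_obs(); print(o["position"],o["ee_rot"],o["joint_pos"]); pickle.dump((w,t,s),open("c8.pkl","wb"))
cv2.imwrite("pics/w10.png",w["color"][:,:,::-1])
for n,c in (("wrist",w),("side",s),("top",t)):
    uv=proj(c,[W(-12,-118,287)])[0]; print(n,uv)
    r=30 if n=="wrist" else 9; st=3 if n=="wrist" else 1
    x,y=map(int,uv.round()); g=c["color"].max(2).astype(int)
    for yy in range(y-r,y+r+1,st):
        if 0<=yy<400: print(yy,"".join("#" if g[yy,xx]<40 else "+" if g[yy,xx]<80 else "." for xx in range(x-2*r,x+2*r+1,st) if 0<=xx<640))
E
```

```text
[ 0.5083 -0.0671  0.3149] [ 0.6618  0.7497 -0.0005 -0.0005] [-0.447   0.0308  0.5069  1.5985 -0.0148  1.5176  0.1849]
wrist [227.7375 356.0899]
326 ##+###+#+####+.....+##+...+##+++.........
329 #+##+#########...#######++#++++++........
332 #######+#######+###########++++++........
335 ###########################++###+++.+....
338 #####++####################.+#+++##+.....
341 ###########################++++#+##++++++
344 ################+##########+..+##########
347 ##################+########+..+##+##+####
350 ###+######+#########++++###+..+##########
353 #########+########++++++#+###############
356 #######+#######+#####+++#+##############+
359 ####+#############++####################+
362 ##########+++#+######++##+#######+#+###++
365 ##########++#######+#######+##+#+###+####
368 ###############+#######################+#
371 ##+##############++######################
374 ####+###########+########################
377 #######+########################+########
380 ########################+##+#############
383 #####################+#+#############+##+
386 ############+#####+####+#+####+#
[... 954 characters left out ...]
............................
182 .....................................
183 .....................................
184 .....................................
185 .....................................
186 .....................................
187 .....................................
188 .....................................
189 .....................................
190 .....................................
191 .....................................
192 .....................................
193 .....................................
194 .....................................
195 .....................................
196 .....................................
197 .....................................
```

```bash
python3 - <<'E'
from h import *
import pickle
t,s=pickle.load(open("c0.pkl","rb"))
uv=proj(t,[W(-12,-118,287)])[0]; x,y=map(int,uv.round()); g=t["color"].max(2).astype(int)
for yy in range(y-8,y+9): print(yy," ".join("%3d"%g[yy,xx] for xx in range(x-9,x+8)))
m=np.zeros_like(g,bool); m[y-5:y+6,x-6:x+6]=g[y-5:y+6,x-6:x+6]<45
n,l,st,c=cv2.connectedComponentsWithStats(m.astype(np.uint8)); print(st[1:],c[1:],x)
for k in range(1,n):
    if st[k,4]>20: print(PF(plane(t,c[k],.287)))
E
```

```text
180  58  60  64  69  66  67 127 223 233 129 110 117 116 109 103  96 102
181  69  66  71  70  68  64 102 207 241 136 111 115 109 100  99  87  95
182  69  70  69  70  66  69  78 180 242 161 116 109 103  99 101  99 104
183  72  72  68  67  67  64  62 121 199 179 110 102  98 100  98 105 105
184  69  71  72  70  66  63  53  71 107 111  82  88  87  94  98 105 105
185  74  72  71  71  63  54  55  58  66  61  61  69  84  92  98  99 103
186  74  70  69  65  56  50  55  60  63  61  54  61  70  86  89  95  99
187  71  70  69  64  53  57  57  66  79  73  56  54  65  89  95  89  97
188  70  74  70  65  52  54  54  65  68  65  59  54  69  98  99 101  98
189  74  71  75  66  53  54  56  55  59  57  51  51  74 105 110 107 106
190  74  72  73  72  66  58  57  56  51  53  56  84 126 112 115 109 103
191  72  70  78 104 108  98  76  54  54  53  76 167 228 135 110 109 105
192  70  78 125 181 139 142 121  77  64  61 100 198 240 137  99  97  99
193  66  85 162 231 155 147 125  88  79  73  83 178 239 165  93  90  99
194  66  78 140 210 158 122 118  94  90  72  67 121 210 216 113  93 102
195  59  68  95 163 198 110  90  94  92  75  67  98 193 233 127  92  98
196  54  63  69  91 123  84  81  93  91  76  60  87 188 237 166 102  90
[] [] 402
```

Request:
{"op": "apply_moves", "data": {
  "rows": [
    {"x":-20.8,"y":-13.3,"z":0,"ax":0,"ay":0,"az":0,"gripper":0},
    {"x":-20.8,"y":-13.3,"z":0,"ax":0,"ay":0,"az":0,"gripper":0},
    {"x":-20.8,"y":-13.3,"z":0,"ax":0,"ay":0,"az":0,"gripper":0},
    {"x":-20.8,"y":-13.3,"z":0,"ax":0,"ay":0,"az":0,"gripper":0},
    {"x":-20.8,"y":-13.3,"z":0,"ax":0,"ay":0,"az":0,"gripper":0}
  ]
}}

```text
clock: 30.32
position: [0.4547, -0.1793, 0.3153]
ee_rot: [0.662, 0.75, -0.0, -0.0]
ft_force: [0.9, -0.1, -0.4]
grip_width: 1.001
grasp_force: 0.0
```

Request:
{"op": "apply_moves", "data": {
  "rows": [
    {"x":0,"y":0,"z":0,"ax":0,"ay":0,"az":0,"gripper":0},
    {"x":0,"y":0,"z":0,"ax":0,"ay":0,"az":0,"gripper":0},
    {"x":0,"y":0,"z":0,"ax":0,"ay":0,"az":0,"gripper":0}
  ]
}}

```text
clock: 30.57
position: [0.4555, -0.178, 0.3155]
ee_rot: [0.662, 0.749, -0.0, -0.0]
ft_force: [1.0, 0.7, -0.3]
grip_width: 1.0
grasp_force: 0.0
```

```bash
python3 - <<'E'
from h import *
np.set_printoptions(precision=4,suppress=True)
w=camera("wrist"); o=get_obs(); print(o["position"],o["ee_rot"],o["joint_pos"],PF(o["position"][None]))
uv=proj(w,[W(-14,-118,287)])[0]; print(uv); x,y=map(int,uv.round()); g=w["color"].max(2).astype(int)
cv2.imwrite("pics/w11.png",w["color"][:,:,::-1])
for yy in range(y-60,min(400,y+90),5): print(yy,"".join("#" if g[yy,xx]<30 else "+" if g[yy,xx]<70 else "." for xx in range(120,520,5)))
E
```

```text
[ 0.4555 -0.1778  0.3154] [ 0.6619  0.7496 -0.0002 -0.0003] [-0.3417 -0.0416  0.6079  1.6562  0.0239  1.5202  0.3889] [[ -16.2002 -115.3456]]
[316.0729 222.4886]
162 +++++++++++++++.....++++++++++++......................................+.........
167 .++++++++++++++++...+++++++++++++++++......+++++.++++++++++###+++++++++++....+..
172 +++++++++++++++++...+++++++++++++++++++.+++++++++++++++++++++++.++++++++++++++++
177 ++++++++++++++++++..++++++++++++++++++....+................+....................
182 ++..+++++++++++++++.+++++++++++++++++++++.+........................+............
187 ++++++++++.++++++++.+++++++++++++++++......+..............+.....................
192 +..++++++++++++++++.++++++++++++++++++.+....++..................................
197 ...+.++++++..++++++.++++.+++++.++++++#+++#+.+++.#++++..+.......................+
202 .+..++++++....+++++..+++++++++++++++#+++++#+++++++##+++#+.......................
207 ..+++++++.....+++++.....+++++++++++#########+++#++#+++#+..+..+..................
212 .++++++...+.++++++.........+++++++.##+++######+++##+#++#.....................+.+
217
[... 911 characters left out ...]
++#+..+#............
272 ...++++++++++...+++##..........+.++++......................#+##+...++...........
277 +.+.++++++++...+#+#++...........+++++......................#####+...++..........
282 .+++.+++++#....#+###+.............+++++....................#####++...++.........
287 +.+++++++#+...+#+###+..............+.++....................#####+++...++........
292 +++++++#++...+##+##++...............+......................++###+#+...+#+.......
297 ++++++#++++..+#+##+#+.......................................###+##+..+++++++....
302 ++++++++++#+.+++####........................................+#++##+.+++++++++...
307 ...+++##++++++###+#+.........................................#+###+#++++++++++..
```

Request:
{"op": "apply_moves", "data": {
  "rows": [
    {"x":2,"y":0,"z":20,"ax":0,"ay":0,"az":0,"gripper":0.2},
    {"x":0,"y":0,"z":20,"ax":0,"ay":0,"az":0,"gripper":0.2},
    {"x":0,"y":0,"z":18,"ax":0,"ay":0,"az":0,"gripper":0.2},
    {"x":0,"y":0,"z":10,"ax":0,"ay":0,"az":0,"gripper":0.2},
    {"x":0,"y":0,"z":0,"ax":0,"ay":0,"az":0,"gripper":0.2}
  ]
}}

```text
clock: 31.03
position: [0.4541, -0.1761, 0.2458]
ee_rot: [0.662, 0.749, -0.001, -0.001]
ft_force: [-0.2, 0.3, -0.1]
grip_width: 0.799
grasp_force: 0.0
```

Request:
{"op": "apply_moves", "data": {
  "newtons": 25,
  "rows": [
    {"x":0,"y":0,"z":0,"ax":0,"ay":0,"az":0,"gripper":0.5},
    {"x":0,"y":0,"z":0,"ax":0,"ay":0,"az":0,"gripper":0.65},
    {"x":0,"y":0,"z":0,"ax":0,"ay":0,"az":0,"gripper":0.75},
    {"x":0,"y":0,"z":0,"ax":0,"ay":0,"az":0,"gripper":0.75},
    {"x":0,"y":0,"z":0,"ax":0,"ay":0,"az":0,"gripper":0.75}
  ]
}}

```text
clock: 31.45
position: [0.454, -0.1775, 0.2491]
ee_rot: [0.663, 0.749, 0.0, -0.0]
ft_force: [-8.4, 1.9, 8.9]
grip_width: 0.358
grasp_force: 24.4
```

```bash
python3 - <<'E'
from h import *
o=get_obs(); print(o["position"],o["ft_force"],PF(o["position"][None]),o["grip_width"],o["grasp_force"])
# arc: knob at angle a from up, toward -x; steps in press (dx,dz) mm
L=140; a0=np.radians(5)
th=np.linspace(0,1.17,25); X_=-L*np.sin(a0+th); Z=L*np.cos(a0+th)
print([(round(float(x),1),round(float(z),1)) for x,z in zip(-np.diff(X_),-np.diff(Z))])
E
```

```text
[ 0.45400661 -0.17751728  0.24910346] [-8.35230585  1.9118723   8.9167628 ] [[ -16.6358467  -116.84566629]] 0.35764868808251826 24.351679980754852
[(6.8, 0.8), (6.7, 1.1), (6.7, 1.4), (6.6, 1.7), (6.5, 2.1), (6.4, 2.4), (6.3, 2.7), (6.1, 3.0), (6.0, 3.3), (5.8, 3.6), (5.6, 3.8), (5.4, 4.1), (5.2, 4.4), (5.0, 4.6), (4.8, 4.9), (4.5, 5.1), (4.3, 5.3), (4.0, 5.5), (3.7, 5.7), (3.5, 5.9), (3.2, 6.0), (2.9, 6.2), (2.6, 6.3), (2.3, 6.4)]
```

Request:
{"op": "apply_moves", "data": {
  "rows": [
    {"x":6.8,"y":0,"z":0.8,"ax":0,"ay":0,"az":0,"gripper":0.75},
    {"x":6.7,"y":0,"z":1.1,"ax":0,"ay":0,"az":0,"gripper":0.75},
    {"x":6.7,"y":0,"z":1.4,"ax":0,"ay":0,"az":0,"gripper":0.75},
    {"x":6.6,"y":0,"z":1.7,"ax":0,"ay":0,"az":0,"gripper":0.75},
    {"x":6.5,"y":0,"z":2.1,"ax":0,"ay":0,"az":0,"gripper":0.75}
  ]
}}

```text
clock: 31.87
position: [0.4501, -0.1451, 0.2414]
ee_rot: [0.663, 0.748, -0.0, 0.0]
ft_force: [-4.8, -3.3, 0.1]
grip_width: 0.353
grasp_force: 24.7
```

Request:
{"op": "apply_moves", "data": {
  "rows": [
    {"x":6.4,"y":0,"z":2.4,"ax":0,"ay":0,"az":0,"gripper":0.75},
    {"x":6.3,"y":0,"z":2.7,"ax":0,"ay":0,"az":0,"gripper":0.75},
    {"x":6.1,"y":0,"z":3.0,"ax":0,"ay":0,"az":0,"gripper":0.75},
    {"x":6.0,"y":0,"z":3.3,"ax":0,"ay":0,"az":0,"gripper":0.75},
    {"x":5.8,"y":0,"z":3.6,"ax":0,"ay":0,"az":0,"gripper":0.75}
  ]
}}

```text
clock: 32.28
position: [0.4463, -0.1145, 0.2263]
ee_rot: [0.663, 0.748, -0.0, -0.0]
ft_force: [-5.2, -3.3, 1.4]
grip_width: 0.353
grasp_force: 25.0
```

Forces are low and the knob is following. I'll continue along the arc.

Request:
{"op": "apply_moves", "data": {
  "rows": [
    {"x":5.6,"y":0,"z":3.8,"ax":0,"ay":0,"az":0,"gripper":0.75},
    {"x":5.4,"y":0,"z":4.1,"ax":0,"ay":0,"az":0,"gripper":0.75},
    {"x":5.2,"y":0,"z":4.4,"ax":0,"ay":0,"az":0,"gripper":0.75},
    {"x":5.0,"y":0,"z":4.6,"ax":0,"ay":0,"az":0,"gripper":0.75},
    {"x":4.8,"y":0,"z":4.9,"ax":0,"ay":0,"az":0,"gripper":0.75}
  ]
}}

```text
clock: 32.7
position: [0.4432, -0.0886, 0.2045]
ee_rot: [0.663, 0.748, -0.0, -0.0]
ft_force: [-5.1, -1.7, 3.6]
grip_width: 0.357
grasp_force: 25.4
```

Request:
{"op": "apply_moves", "data": {
  "rows": [
    {"x":4.5,"y":0,"z":5.1,"ax":0,"ay":0,"az":0,"gripper":0.75},
    {"x":4.3,"y":0,"z":5.3,"ax":0,"ay":0,"az":0,"gripper":0.75},
    {"x":4.0,"y":0,"z":5.5,"ax":0,"ay":0,"az":0,"gripper":0.75},
    {"x":3.7,"y":0,"z":5.7,"ax":0,"ay":0,"az":0,"gripper":0.75},
    {"x":3.5,"y":0,"z":5.9,"ax":0,"ay":0,"az":0,"gripper":0.75}
  ]
}}

```text
clock: 33.12
position: [0.4408, -0.0684, 0.1769]
ee_rot: [0.663, 0.749, -0.0, -0.0]
ft_force: [-6.6, -1.1, 4.3]
grip_width: 0.357
grasp_force: 25.8
```

Request:
{"op": "apply_moves", "data": {
  "rows": [
    {"x":3.2,"y":0,"z":6.0,"ax":0,"ay":0,"az":0,"gripper":0.75},
    {"x":2.9,"y":0,"z":6.2,"ax":0,"ay":0,"az":0,"gripper":0.75},
    {"x":2.6,"y":0,"z":6.3,"ax":0,"ay":0,"az":0,"gripper":0.75},
    {"x":0,"y":0,"z":0,"ax":0,"ay":0,"az":0,"gripper":0.75}
  ]
}}

```text
clock: 33.45
position: [0.4396, -0.0593, 0.1575]
ee_rot: [0.663, 0.749, -0.0, -0.001]
ft_force: [-3.7, 2.2, -1.9]
grip_width: 0.352
grasp_force: 25.8
```

Request:
{"op": "apply_moves", "data": {
  "rows": [
    {"x":1,"y":0,"z":3,"ax":0,"ay":0,"az":0,"gripper":0.75},
    {"x":1,"y":0,"z":3,"ax":0,"ay":0,"az":0,"gripper":0.75},
    {"x":0,"y":0,"z":0,"ax":0,"ay":0,"az":0,"gripper":0.75}
  ]
}}

```text
clock: 33.7
position: [0.4395, -0.0576, 0.1524]
ee_rot: [0.663, 0.749, -0.0, -0.001]
ft_force: [-6.7, 1.2, 2.6]
grip_width: 0.352
grasp_force: 26.4
```

Request:
{"op": "apply_moves", "data": {
  "rows": [
    {"x":0.5,"y":0,"z":2,"ax":0,"ay":0,"az":0,"gripper":0.75},
    {"x":0,"y":0,"z":0,"ax":0,"ay":0,"az":0,"gripper":0.75}
  ]
}}

```text
clock: 33.87
position: [0.4396, -0.0575, 0.1519]
ee_rot: [0.663, 0.748, -0.0, -0.001]
ft_force: [-14.7, -0.8, 21.2]
grip_width: 0.349
grasp_force: 27.8
```

Request:
{"op": "apply_moves", "data": {
  "rows": [
    {"x":0,"y":0,"z":0,"ax":0,"ay":0,"az":0,"gripper":0.5},
    {"x":0,"y":0,"z":0,"ax":0,"ay":0,"az":0,"gripper":0.2},
    {"x":0,"y":0,"z":0,"ax":0,"ay":0,"az":0,"gripper":0},
    {"x":0,"y":0,"z":0,"ax":0,"ay":0,"az":0,"gripper":0},
    {"x":0,"y":0,"z":0,"ax":0,"ay":0,"az":0,"gripper":0}
  ]
}}

```text
clock: 34.28
position: [0.4402, -0.0572, 0.1501]
ee_rot: [0.663, 0.749, 0.0, 0.0]
ft_force: [-0.8, -0.3, -0.2]
grip_width: 0.999
grasp_force: 0.0
```

Request:
{"op": "apply_moves", "data": {
  "rows": [
    {"x":0,"y":0,"z":-15,"ax":0,"ay":0,"az":0,"gripper":0},
    {"x":0,"y":0,"z":-25,"ax":0,"ay":0,"az":0,"gripper":0},
    {"x":0,"y":0,"z":-30,"ax":0,"ay":0,"az":0,"gripper":0},
    {"x":0,"y":0,"z":-30,"ax":0,"ay":0,"az":0,"gripper":0},
    {"x":0,"y":0,"z":-30,"ax":0,"ay":0,"az":0,"gripper":0}
  ]
}}

```text
clock: 34.7
position: [0.4397, -0.0572, 0.2814]
ee_rot: [0.663, 0.749, 0.0, -0.0]
ft_force: [1.0, 0.0, 0.7]
grip_width: 0.997
grasp_force: 0.0
```

Request:
{"op": "apply_moves", "data": {
  "rows": [
    {"x":25,"y":0,"z":0,"ax":0,"ay":0,"az":0,"gripper":0},
    {"x":0,"y":0,"z":0,"ax":0,"ay":0,"az":0,"gripper":0},
    {"x":0,"y":0,"z":0,"ax":0,"ay":0,"az":0,"gripper":0}
  ]
}}

```text
clock: 34.95
position: [0.437, -0.0314, 0.28]
ee_rot: [0.662, 0.749, 0.0, 0.0]
ft_force: [-0.2, 0.3, 0.4]
grip_width: 1.001
grasp_force: 0.0
```

```bash
python3 - <<'E'
from h import *
np.set_printoptions(precision=4,suppress=True)
w=camera("wrist"); s=camera("side"); o=get_obs(); print(o["position"],o["ft_force"])
uv=proj(w,[W(-132,-118,194)])[0]; r=W(-137,-118,194); print("knob down pred",uv)
g=w["color"].max(2).astype(int); x,y=map(int,uv.round())
for yy in range(y-36,min(400,y+60),4): print(yy,"".join("#" if g[yy,xx]<30 else "+" if g[yy,xx]<70 else "." for xx in range(max(0,x-80),x+80,3)))
for yb in (-40,-20,0,20,40): print(yb,scan(w,[(q,yb,24) for q in np.arange(-130,-40,.5)],0,60))
# side view: platen front face top/bottom edges at x=-45 (front): scan z
for yb in (-30,0,30): print("platen front z",scan(s,[(-45,yb,z) for z in np.arange(15,75,.5)],2,40))
E
```

```text
[ 0.4368 -0.0327  0.2795] [ 0.4018 -0.4825  0.0076]
knob down pred [317.3542 232.7336]
197 ++++++++++++++++++++++++++++++........................
201 ++++++++++++++++++++++++++++++........................
205 ++++++++++++++++++++++++++++++........................
209 ++++++++++++++++++++++++++++++........................
213 ++++++++++++++++++++++++++++++........................
217 ++++++++++++++++++++++++######+.......................
221 ++++++++++++++++++++++##########......................
225 ++++++++.........+++++##########+.....................
229 +++++++++++++++++++++############.....................
233 +++++++++++++++++++++############.....................
237 +++++++++++++++++++++############.....................
241 ++++++++++++++++++++++##########+.....................
245 +++++++++++++++++++++++#########......................
249 ...............++++++++++#####+++++#++................
253 .............................+++...++.................
257 .............................+.+...++.................
261 .............................+.+.++++.................
265 .............................+.++++++.................
269 .............................++.....+.................
273 .............................++.......+....+++++++++++
277 .............................++............+..........
281 .............................+++....+......+..........
285 .............................+++....+......+++++++++++
289 ...............................+...........+++++++++++
-40 [(-98.0, 87), (-84.0, 137), (-42.5, 124)]
-20 [(-105.0, 105), (-84.0, 137), (-42.5, 138)]
0 [(-105.0, 96), (-84.0, 131), (-42.5, 137)]
20 [(-105.0, 100), (-84.0, 130), (-42.5, 110)]
40 [(-105.0, 98), (-84.0, 127), (-43.0, 127)]
platen front z [(25.5, 68), (43.5, 68), (60.5, 85)]
platen front z [(27.5, 73), (28.5, 73), (44.5, 70), (61.5, 77)]
platen front z [(29.5, 73), (47.5, 66), (58.5, 68), (61.0, 68)]
```

The knob sits at (317,233) against (317,233) predicted for fully down. The board's rear edge is still at −105 mm, and the gripper is clear of everything.

```bash
python3 -c "from workcell import *; print(hand_in())"
```

```text
the job is handed in; nothing more can be done
None
```

The job is handed in: the stack lies on the cork pad, the board is home against the end stop, and the lever is fully down on its stop. I couldn't see the stack under the platen, and one early push jammed at the guides, reading about 84 N at the wrist, before I re-centred the board.

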